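Balance a rewound transformer against known weights

ROBOT

A 6-joint arm with a two-finger parallel gripper is mounted at the origin on the work surface. World frame = base frame: x ahead of the robot, y to its left, z up, the work surface at z = 0. Lengths are in mm, angles in rad, forces in N, time in s.
With the tool pointing down it reaches from about 275 to 1000 mm from the base axis. Payload 8.4 kg.
Tool frame: the origin (TCP) lies on the centre line of the jaws, within the pads' length; the fingertips stand r.tip_reach ahead of it and the grasp point (between the pads) lies 3 mm ahead of it (r.tip_reach is the distance from the TCP to the fingertips, in mm); z points along the fingers, y is the direction in which the jaws open and shut (so a half turn about z gives the same grasp; the last joint's range is limited). The gripper opens to 85 mm and grips with 20 to 120 N. Pads are 22 mm wide; open, the fingers measure 114 mm over their backs; the gripper's body (76 mm by 85 mm) begins 54 mm behind the grasp point. The pads swing forward as they close: fully open they stand 13 mm farther back than shut.
Start: joints at [-1.233, 0.353, 1.633, -0, 1.155, -0.002], TCP at [208.31, -589.266, 221.981] pointing down, gripper open.
Joint ranges: [-2.63, 2.63], [-0.92, 2.1], [0.06, 2.66], [-1.3, 4.44], [0, 2.69], [-3.02, 3.02]. Speed limits (rad/s): [2.22, 2.22, 2.79, 3.14, 3.14, 3.14].

INTERFACE

Orientations are given as [roll, pitch, yaw] about the fixed x, y, z axes, in that order (R = Rz(yaw) Ry(pitch) Rx(roll)).
In Python, from rig import sense, optics, r, nets gives the robot as it stands. The module is installed in compiled form; this text tells all that it offers.
- The arm moves only by the tool carry_out, never from a script. Its argument "increments" is a list that holds one entry, the list of rows, each a list of 6 numbers: the shift along the tool's x, y, z normalised to -1 to 1, where 1 is 40 cm, then the turn, a rotation vector about the tool's x, y, z normalised to -1 to 1, where 1 is 60 degrees. A call has 1 to 5 rows; each row is the pose to reach, as a shift and turn from the pose commanded when the call began, along the tool's axes at that moment; what a row does not reach only later rows make up. A row lasts 1/12 s, in which the tool goes at most 41.7 mm and 7.16 degrees, less where a joint would pass 70% of its speed; a pose out of reach is approached as far as the arm can. A call with a number of a shift or a turn outside -1 to 1 is refused whole. A call with a gripper value outside its range is refused whole. "hand" is the closure, from 0 (fully open) to 1 (shut), set as the call begins (left out, the last holds). The fingers move at their own pace and stop on an object; "squeeze" is the grip in N (left out, the last holds). Time passes only in rows, so rows that repeat a pose let the fingers close. It gives the time, the measured TCP pose, the force and the opening at its end, in the units of the state.
- sense(): the state, without advancing time (a new reading comes with each control period).
- optics.grab_frame(name): name is "scene" or "top" or "wrist"; returns a dict with "img" (420x560x3 uint8, red, green, blue), "range_z" (420x560 float32, mm along the optical axis (not along the pixel's ray), 0 where there is no reading), "fov_y" (degrees; the focal length in pixels is half the picture's height over the tangent of half this angle, whatever the lens; pixels are square), "cx", "cy" (the principal point, pixels), "k1" (the pictures are not rectified: a ray, as slopes to the right and down, at radius r is drawn at 1 + k1 r^2 times it, then the intrinsics apply), "R" (3x3) and "t" (3): a world point X has camera coordinates R X + t. Camera axes: x right, y down, z forward; pixel columns grow to the right and rows downward; lengths in mm; the calibration is good to about 2 mm. A picture is of the moment at which its call begins.
- r.sign_off(): hands the job in, once; it reports no verdict.
Trained networks look in the newest picture that a camera, given by its name, has taken for a name from the list of things; names that differ only in an ending like _2 or _b are one class to them, and where a whole thing is asked for, a point or a joint stands for the part that bears it (a point fixed in the world has none). Each returns a list of dicts, best first, with "confidence" (0 to 1); they miss things now and then, are a little off and sometimes report something else, mostly with a low value. They report only what shows in the picture. A call takes as long as a camera call. They do not tell look-alikes from the thing itself.
- nets.trace(target, camera): "mask" (420x560 bool, what is visible of it).
- nets.tip_of(target, camera): "point" ([x, y, z] in mm, in world coordinates, good to about 4 mm: a listed point, or the origin of a listed thing).
The state is a dict: "clock": time; "qpos": joint angles; "qvel": joint speeds; "joint_efforts": joint torques, N m; "eef_pos": TCP position; "tcp_rot": TCP orientation; "contact_force": force on the tool from outside, world axes, zero at the start; "wrist_torque": the same for the moment, N m; "opening": opening from 0.0 (shut) to 1.0 (fully open).
Only numpy, scipy, OpenCV 4.12 (cv2) and the standard library are available. Lean on these libraries where they do the work, as an engineer would, in place of code of your own. Each camera call takes 0.05 s, during which the arm holds its last target.

TASK

Weigh the transformer on the bench balance: thread steel weights from the bench over the spindle of the empty pan until the beam settles level to within 40 g, pointer near the middle mark, and leave the weights you do not need lying flat on the bench. Set the weights down gently and feel how much is still missing, so that the weight pan never goes right down to its lower stop. Do not touch the transformer or its pan, and leave the other things on the bench where they are.

Things in the scene. Friction and masses are not known exactly. Their poses are not given: they have to be found in the camera images.
- beam (a joint): tilt of the balance beam, rad: 0 = level (pointer on the long middle mark), positive = weight pan high, part pan low; stops at +0.12 and -0.12. A centring spring makes it read, between the stops, about 0.001 rad per gram by which the part outweighs the load on the weight pan; beyond about 120 g it lies on a stop. Well damped, it settles in about 1 s.
- pan_seat (a point): centre of the weight pan's upper face, where a weight's underside rests: a flat round steel plate 100 mm across, 6 mm thick, that stays horizontal and rises and falls with the beam (105 mm above the bench when level, 17 mm higher at the upper stop, 17 mm lower at the lower stop). Axes as balance. An upright spindle stands in its centre.
- spindle_top (a point): top of the spindle, 55 mm above the weight pan's upper face: an upright steel pin, 10 mm across with a domed top, which the weights are threaded on to.
- part_seat (a point): centre of the upper face of the other pan, 100 mm across without a spindle, on which the transformer stands.
- balance: the bench balance, fixed: grey base 110 x 330 x 45 mm, the beam above it lengthwise, pointer plate at its middle up to 190 mm above the bench; origin at the centre of its underside, y along the beam towards the part pan, z up. Equal arms of 140 mm. While the beam is held level, the downward force on the weight pan equals the part's weight.
- transformer: the part to be weighed: a mains transformer with dark laminated core and copper-brown winding, about 52 x 70 x 60 mm, standing on the part pan; origin at the centre of its underside, z up. Its mass is unknown, between 340 and 620 g.
- w300: known weight of 300 g: a plain round steel disc 54 mm in diameter and 17.8 mm thick with a 13 mm bore through its middle, lying flat on the bench; origin at the centre of its underside, z along the bore.
- w200: known weight of 200 g: a plain round steel disc 46 mm in diameter and 16.8 mm thick with a 13 mm bore through its middle, lying flat on the bench; origin at the centre of its underside, z along the bore.
- w100: known weight of 100 g: a plain round steel disc 36 mm in diameter and 14.4 mm thick with a 13 mm bore through its middle, lying flat on the bench; origin at the centre of its underside, z along the bore.
- w50: known weight of 50 g: a plain round steel disc 28 mm in diameter and 13.2 mm thick with a 13 mm bore through its middle, lying flat on the bench; origin at the centre of its underside, z along the bore.
- capacitor: bystander: a black can 25 mm across and 35 mm high, standing among the weights; origin at the centre of its underside.
- big_capacitor: bystander: black can 36 mm across, 45 mm high; leave where it lies.
- solder_spool: bystander: grey flanged spool 52 mm across, 35 mm high; leave where it lies.
- tape_roll: bystander: black tape roll 72 mm across, 19 mm high; leave where it lies.
- screwdriver: bystander: screwdriver with black handle, lying; leave where it lies.
- brush: bystander: brush with wooden handle, lying; leave where it lies.
- circuit_board: bystander: green circuit board 120 x 150 mm; leave where it lies.
- weight_pan: the weight pan with its spindle as one moving part (see pan_seat); origin 30 mm below its upper face, z up.
- part_pan: the part pan (see part_seat); origin 30 mm below its upper face.
Not all that is in view belongs to the job. Leave any turquoise or yellow look-alike of the w300 alone.

How it is judged (in metres and radians):
On the way:
1. a first weight sits on the weight pan, threaded on the spindle and let go (((horizontal distance between w300 and pan_seat below 0.006 m and z of w300 in the frame of pan_seat between -0.003 and 0.004 m and angle between w300's own z axis and vertical below 0.06 rad and contact force between the fingers and w300 below 0.05 N) or (horizontal distance between w200 and pan_seat below 0.006 m and z of w200 in the frame of pan_seat between -0.003 and 0.004 m and angle between w200's own z axis and vertical below 0.06 rad and contact force between the fingers and w200 below 0.05 N) or (horizontal distance between w100 and pan_seat below 0.006 m and z of w100 in the frame of pan_seat between -0.003 and 0.004 m and angle between w100's own z axis and vertical below 0.06 rad and contact force between the fingers and w100 below 0.05 N) or (horizontal distance between w50 and pan_seat below 0.006 m and z of w50 in the frame of pan_seat between -0.003 and 0.004 m and angle between w50's own z axis and vertical below 0.06 rad and contact force between the fingers and w50 below 0.05 N))), for 0.2 s.
At the end, for the whole second after the job is handed in: The beam rests level within 0.04 rad (about 40 g); each weight is either threaded on the spindle of the weight pan (within 6 mm of its centre, lying flat) or lies flat on the bench; all at rest; the transformer still stands on its pan (within 20 mm of its centre) (value of joint beam between -0.04 and 0.04 rad and ((horizontal distance between w300 and pan_seat below 0.006 m and z of w300 in the frame of pan_seat between -0.003 and 0.052 m and angle between w300's own z axis and vertical below 0.06 rad) or (height (world z) of w300 below 0.01 m and angle between w300's own z axis and vertical below 0.1 rad)) and ((horizontal distance between w200 and pan_seat below 0.006 m and z of w200 in the frame of pan_seat between -0.003 and 0.052 m and angle between w200's own z axis and vertical below 0.06 rad) or (height (world z) of w200 below 0.01 m and angle between w200's own z axis and vertical below 0.1 rad)) and ((horizontal distance between w100 and pan_seat below 0.006 m and z of w100 in the frame of pan_seat between -0.003 and 0.052 m and angle between w100's own z axis and vertical below 0.06 rad) or (height (world z) of w100 below 0.01 m and angle between w100's own z axis and vertical below 0.1 rad)) and ((horizontal distance between w50 and pan_seat below 0.006 m and z of w50 in the frame of pan_seat between -0.003 and 0.052 m and angle between w50's own z axis and vertical below 0.06 rad) or (height (world z) of w50 below 0.01 m and angle between w50's own z axis and vertical below 0.1 rad)) and linear speed of each of w300, w200, w100, w50 below 0.02 m/s and horizontal distance between transformer and part_seat below 0.02 m and angle between transformer's own z axis and vertical below 0.1 rad); the robot touches nothing.
It fails at once if the weight pan is driven or sinks down to its lower stop (beam below -0.105) (value of joint beam below -0.105 rad).
It fails at once if the weight pan is loaded roughly: more than 15 N on it (contact force between weight_pan and the fingers above 15 N or contact force between weight_pan and w300 above 15 N or contact force between weight_pan and w200 above 15 N or contact force between weight_pan and w100 above 15 N or contact force between weight_pan and w50 above 15 N).
It fails at once if the robot touches the transformer or the part pan (contact force between any of the fingers, the arm and transformer above 0.5 N or contact force between any of the fingers, the arm and part_pan above 0.5 N).
It fails at once if a bystander is moved by more than 30 mm (distance of any of capacitor, big_capacitor, solder_spool, tape_roll, screwdriver, brush, circuit_board from where it was at the start of the episode above 0.03 m).
It also fails if it takes over 72 s, if anything falls off the work surface, if the arm or the gripper's body presses on something with over 40 N, if the wrist force passes 120 N, or if a joint passes its speed limit or range.

## Working session

There is one attempt and no reset: what is moved stays moved. The work goes in short steps, Python scripts to look and compute and a tool call to move; the robot and the scene stay as the last step left them, time stands still between calls to the robot, and variables do not carry over. Pictures are saved under pics/ and viewed, and the job is handed in when it is done.

Besides the shell and the picture viewer there is one more tool, called after "Emit:" in YAML: its name, and indented under it one key for each argument. carry_out: Moves the arm, as the interface text tells. Its arguments: {"type":"object","properties":{"increments":{"type":"array","items":{"type":"array","items":{"type":"array","items":{"type":"number","minimum":-1,"maximum":1}}}},"hand":{"type":"number"},"squeeze":{"type":"number"}},"required":["increments"]}

```bash
ls; mkdir -p pics
cat > h.py <<'E'
import numpy as np, cv2
from rig import sense, optics, r, nets
def cam(f):
    H=f["img"].shape[0]; fl=H/2/np.tan(np.radians(f["fov_y"])/2)
    return fl
def px2w(f,u,v,z=None,depth=None):
    # returns world pt; z= plane height or depth
    fl=cam(f); xd=(u-f["cx"])/fl; yd=(v-f["cy"])/fl
    x,y=xd,yd
    for _ in range(20):
        s=1+f["k1"]*(x*x+y*y); x,y=xd/s,yd/s
    R=np.array(f["R"]);t=np.array(f["t"]).ravel()
    d=R.T@np.array([x,y,1.]); c=-R.T@t
    if depth is not None: return c+d*depth
    return c+d*((z-c[2])/d[2])
def w2px(f,X):
    R=np.array(f["R"]);t=np.array(f["t"]).ravel()
    p=R@np.array(X,float)+t; x,y=p[0]/p[2],p[1]/p[2]; s=1+f["k1"]*(x*x+y*y); fl=cam(f)
    return f["cx"]+fl*x*s, f["cy"]+fl*y*s
def cloud(f):
    H,W=f["range_z"].shape; u,v=np.meshgrid(np.arange(W),np.arange(H)); fl=cam(f)
    xd=(u-f["cx"])/fl; yd=(v-f["cy"])/fl; x,y=xd.copy(),yd.copy()
    for _ in range(20):
        s=1+f["k1"]*(x*x+y*y); x,y=xd/s,yd/s
    d=f["range_z"].astype(float); P=np.stack([x*d,y*d,d],-1)-np.array(f["t"]).ravel()
    P=P@np.array(f["R"]); P[d==0]=np.nan
    return P
def save(img,name,scale=1):
    im=cv2.cvtColor(img,cv2.COLOR_RGB2BGR)
    if scale!=1: im=cv2.resize(im,None,fx=scale,fy=scale,interpolation=cv2.INTER_CUBIC)
    cv2.imwrite("pics/"+name,im)
E
python3 - <<'E'
from h import *
s=sense(); print(s, r.tip_reach)
for n in("scene","top","wrist"):
    f=optics.grab_frame(n); save(f["img"],n+"0.png",1.4 if n!="wrist" else 1)
    print(n,f["fov_y"],f["cx"],f["cy"],f["k1"],-np.array(f["R"]).T@np.array(f["t"]).ravel())
    np.savez(n+"0.npz",**f)
E
```

```text
pics
{'clock': 0.0, 'qpos': array([-1.23338234e+00,  3.53648740e-01,  1.63413605e+00, -4.57151813e-05,
        1.15516340e+00, -2.42322197e-03]), 'qvel': array([-0.00025111,  0.00081145, -0.00023078, -0.00062553, -0.00011431,
       -0.00111048]), 'joint_efforts': array([-4.45554306e-04, -6.05262637e+01, -3.42070520e+01, -1.36908484e-04,
        9.49488545e-03, -8.31267641e-06]), 'eef_pos': array([ 208.14788087, -588.81478846,  221.26048534]), 'tcp_rot': array([-3.14023702e+00,  3.85130927e-05,  3.39855718e-01]), 'contact_force': array([ 0.19156237, -0.05783868,  0.44961962]), 'wrist_torque': array([ 0.02917048, -0.00398893, -0.01162495]), 'opening': 1.0007081537247478} 22.0
scene 53.701619278872116 286.1487312444792 205.70022575352127 -0.047782272690276906 [ 981.62388687 -307.43814045 1139.13211224]
top 52.67598168365738 284.63623629402787 209.04634069529538 -0.13584419783179771 [ 350.12789578   69.85458436 1240.13533061]
wrist 62.946653168655565 276.2650210296941 209.69049705207829 -0.004326057287646175 [ 277.08342913 -564.84496713  373.24117006]
```

View pics/scene0.png

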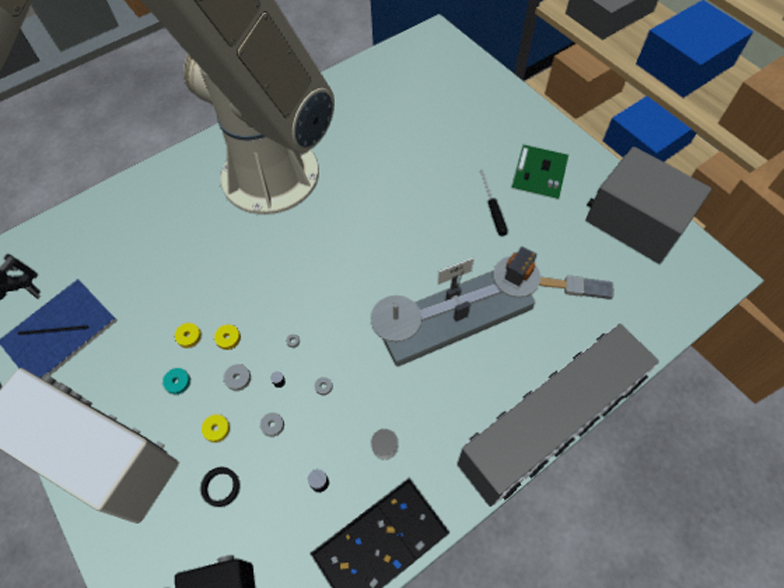

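View pics/top0.png

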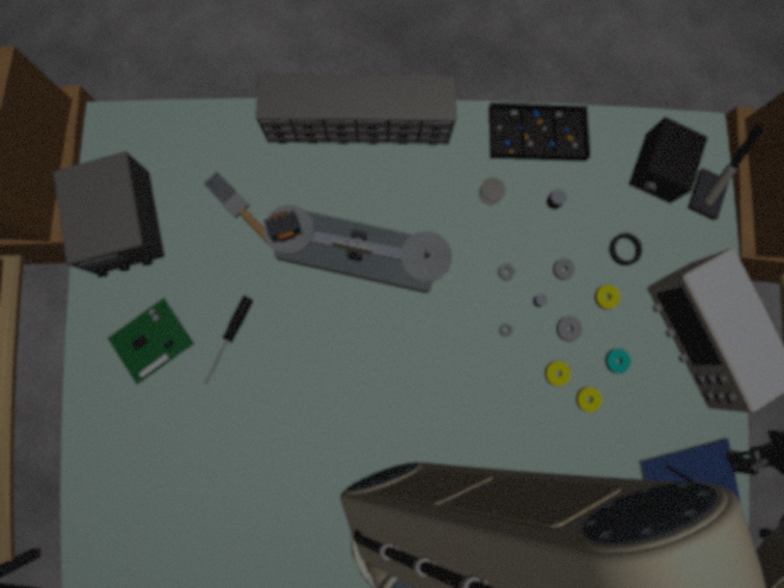

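View pics/wrist0.png

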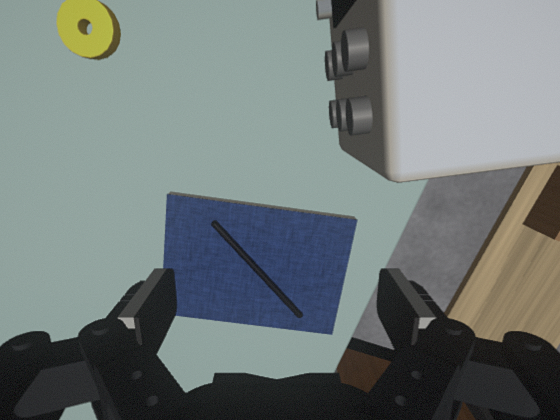

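The picture shows grey discs in scene0 (1.4x) at (237,377), (272,424), (323,386) and (293,341), which look like w300, w200, w100 and w50. The capacitor is at (278,379). Look-alikes of the w300 are yellow at (187,335), (227,336) and (215,428), and turquoise at (176,380). The weight pan with its spindle is at (396,315), raised.

```bash
cat > m.py <<'E'
from h import *
import sys
def circ(f,c,zt,tag):
    pass
fs={n:dict(np.load(n+"0.npz")) for n in("scene","top")}
optics.grab_frame("scene"); optics.grab_frame("top")
ht=dict(w300=17.8,w200=16.8,w100=14.4,w50=13.2,capacitor=35,weight_pan=122,big_capacitor=45)
for k,h in ht.items():
    for n in fs:
        f=fs[n]; P=cloud(f)
        for d in nets.trace(k,n)[:3]:
            m=d["mask"].astype(bool)
            if m.sum()<5: continue
            v,u=np.nonzero(m); z=P[...,2][m]
            top=m&(P[...,2]>np.nanmax(z)-6)
            q=P[m]; 
            print(k,n,round(d["confidence"],2),m.sum(),"px",u.mean().round(1),v.mean().round(1),"w",px2w(f,u.mean(),v.mean(),h).round(1),"zmed",np.nanmedian(z).round(1),"ext",(np.nanpercentile(q,98,0)-np.nanpercentile(q,2,0)).round(0), f["img"][m].mean(0).round(0))
for k in list(ht)+["pan_seat","spindle_top","part_seat","balance","transformer"]:
    for n in fs:
        for d in nets.tip_of(k,n)[:2]: print("tip",k,n,round(d["confidence"],2),np.round(d["point"],1))
E
python3 m.py
```

```text
w300 scene 0.81 276 px 161.9 240.4 w [ 344.  -304.6   17.8] zmed 17.7 ext [50. 49. 21.] [172. 171.  24.]
w300 scene 0.8 280 px 134.2 239.3 w [ 290.6 -370.    17.8] zmed 17.4 ext [51. 50. 22.] [169. 168.  26.]
w300 scene 0.69 319 px 168.6 269.3 w [ 436.7 -333.1   17.8] zmed 17.2 ext [52. 52. 24.] [125. 135. 139.]
w300 top 0.75 1100 px 304.3 183.3 w [583.8 -26.8  17.8] zmed 120.7 ext [ 93.  94. 133.] [80. 83. 84.]
w300 top 0.68 189 px 402.3 192.1 w [ 560.9 -320.2   17.8] zmed 15.1 ext [41. 43. 22.] [78. 81. 81.]
w300 top 0.68 267 px 440.8 258.1 w [ 364.4 -432.5   17.8] zmed 15.7 ext [47. 52. 24.] [26. 94. 88.]
w200 scene 0.81 276 px 161.9 240.4 w [ 343.4 -304.6   16.8] zmed 17.7 ext [50. 49. 21.] [172. 171.  24.]
w200 scene 0.8 280 px 134.2 239.3 w [ 290.  -370.1   16.8] zmed 17.4 ext [51. 50. 22.] [169. 168.  26.]
w200 scene 0.69 319 px 168.6 269.3 w [ 436.2 -333.1   16.8] zmed 17.2 ext [52. 52. 24.] [125. 135. 139.]
w200 top 0.75 1100 px 304.3 183.3 w [584.  -26.9  16.8] zmed 120.7 ext [ 93.  94. 133.] [80. 83. 84.]
w200 top 0.68 189 px 402.3 192.1 w [ 561.1 -320.5   16.8] zmed 15.1 
[... 2971 characters left out ...]
6.3 122.6]
tip big_capacitor top 0.48 [ 712.2 -309.8   -1.4]
tip pan_seat scene 0.86 [561.  -15.5 121.1]
tip pan_seat top 0.72 [565.7 -17.9 124.7]
tip pan_seat top 0.55 [405.1 553.3  -1.2]
tip spindle_top scene 0.69 [561.8 -16.4 172.5]
tip spindle_top top 0.78 [565.6 -22.5 179.3]
tip part_seat scene 0.95 [625.9 255.1  85. ]
tip part_seat scene 0.72 [562.8 -15.9 175. ]
tip part_seat top 0.86 [622.7 251.   86.2]
tip part_seat top 0.56 [ 437.4 -330.9   -2.4]
tip balance top 0.6 [596.6 112.7  -1.2]
tip transformer scene 0.9 [623.5 258.7  89.5]
tip transformer scene 0.29 [ 7.133e+02 -3.064e+02  2.000e-01]
tip transformer top 0.71 [ 431.8 -197.3   -0.5]
tip transformer top 0.69 [621.2 259.8  85.6]
```

```bash
python3 - <<'E'
from h import *
f=dict(np.load("scene0.npz")); im=f["img"][220:330,110:260]; a=cv2.resize(im,None,fx=5,fy=5,interpolation=cv2.INTER_CUBIC); save(a,"crop_s.png")
f=dict(np.load("top0.npz")); im=f["img"][150:300,270:470]; a=cv2.resize(im,None,fx=4,fy=4,interpolation=cv2.INTER_CUBIC); save(a,"crop_t.png")
E
python3 - <<'E'
from h import *
print(sense()["clock"])
guess={}
for n,g in dict(scene=dict(w300=(237,377),w200=(272,424),w100=(323,386),w50=(293,341),cap=(278,379)),top=dict(w300=(569,328),w200=(564,269),w100=(506,271),w50=(506,330),cap=(540,300))).items():
    f=dict(np.load(n+"0.npz")); img=f["img"].astype(int)
    P=cloud(f); hs=dict(w300=17.8,w200=16.8,w100=14.4,w50=13.2,cap=35)
    for k,(a,b) in g.items():
        c=px2w(f,a/1.4,b/1.4,hs[k])
        near=np.hypot(P[...,0]-c[0],P[...,1]-c[1])<42
        m=near&(P[...,2]>hs[k]-5)&(P[...,2]<hs[k]+6)
        v,u=np.nonzero(m); 
        if len(u)<4: print(n,k,"none");continue
        hull=cv2.convexHull(np.stack([u,v],1).astype(np.int32)); 
        W=np.array([px2w(f,x,y,hs[k]) for x,y in hull[:,0]])
        (cx,cy),rad=cv2.minEnclosingCircle(W[:,:2].astype(np.float32))
        pm=P[m].mean(0)
        print(n,k,m.sum(),"encl",round(cx,1),round(cy,1),"d",round(2*rad,1),"mean",pm.round(1), img[m].mean(0).round())
E
```

```text
2.15
scene w300 256 encl 435.1 -332.5 d 56.4 mean [ 434.6 -332.5   17.9] [128. 137. 142.]
scene w200 199 encl 563.9 -325.3 d 46.5 mean [ 563.6 -325.1   16.7] [126. 135. 140.]
scene w100 106 encl 556.7 -198.4 d 36.3 mean [ 556.5 -198.6   14.4] [127. 136. 141.]
scene w50 54 encl 436.5 -199.2 d 36.8 mean [ 433.6 -196.    13.1] [119. 128. 131.]
scene cap 60 encl 493.0 -266.5 d 24.9 mean [ 493.3 -266.9   35.8] [134. 144. 157.]
top w300 225 encl 436.3 -329.8 d 54.1 mean [ 435.8 -329.4   17.2] [80. 83. 83.]
top w200 157 encl 562.5 -322.9 d 46.6 mean [ 562.9 -322.9   15.9] [79. 82. 82.]
top w100 96 encl 555.3 -197.0 d 35.7 mean [ 555.4 -197.4   13.4] [80. 84. 84.]
top w50 57 encl 433.1 -194.9 d 28.0 mean [ 433.4 -194.8   12.7] [81. 86. 85.]
top cap 45 encl 493.6 -263.9 d 24.3 mean [ 493.1 -264.9   34.1] [82. 85. 90.]
```

View pics/crop_s.png

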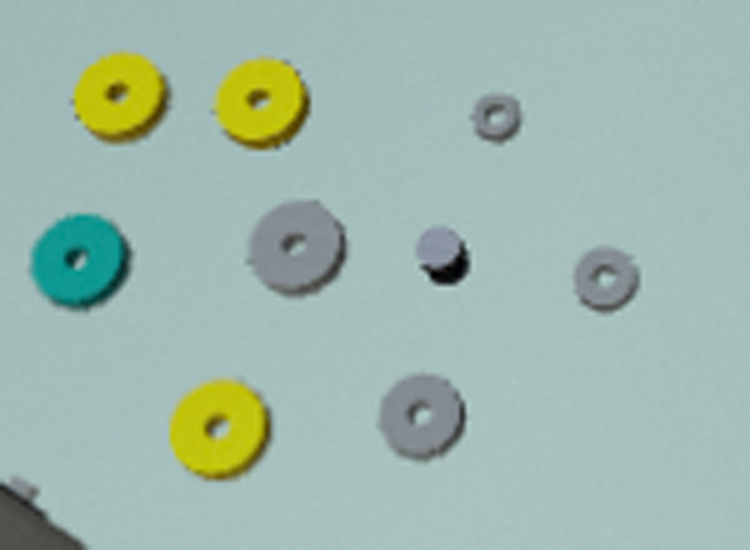

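View pics/crop_t.png

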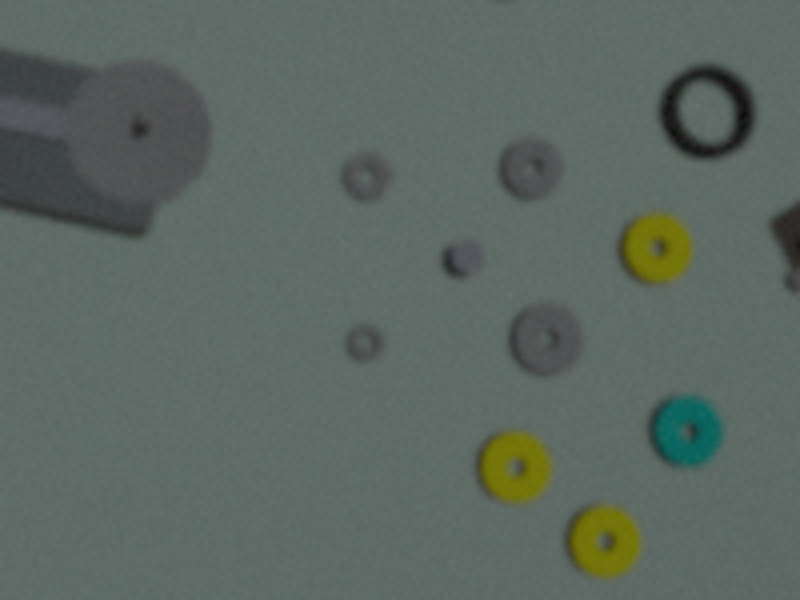

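The crops confirm four grey discs. By measured diameter and height they are w300 (435,-331), w200 (563,-324), w100 (556,-198) and w50 (433,-195). The yellow and turquoise ones are excluded. Next I work out the first approach.

```bash
cat >> h.py <<'E'
from scipy.spatial.transform import Rotation as Ro
def Rt(rpy=None):
    if rpy is None: rpy=sense()["tcp_rot"]
    return Ro.from_euler('xyz',rpy).as_matrix()
def go(target,rows_per=5):
    s=sense(); R=Rt(s["tcp_rot"]); d=R.T@(np.array(target,float)-s["eef_pos"])
    print("clock",round(s["clock"],2),"at",np.round(s["eef_pos"],1),"shift mm",d.round(1),"norm",(d/400).round(4),"rows",np.ceil(np.linalg.norm(d)/41.7))
E
python3 - <<'E'
from h import *
go([435.5-40,-331-14,140])
f=dict(np.load("wrist0.npz")); R=Rt(); print("cam axes in tool",np.round(R.T@np.array(f["R"]).T,3))
print(r.tip_reach)
E
```

```text
clock 2.15 at [ 208.3 -589.3  222. ] shift mm [ 257.9 -167.9   82. ] norm [ 0.6448 -0.4197  0.2049] rows 8.0
cam axes in tool [[-0.    -0.957 -0.288]
 [ 1.     0.    -0.001]
 [ 0.001 -0.288  0.957]]
22.0
```

Emit:
carry_out:
  increments:
    - [[0.75,-0.4195,0.2,0,0,0],[0.75,-0.4195,0.2,0,0,0],[0.75,-0.4195,0.2,0,0,0],[0.75,-0.4195,0.2,0,0,0],[0.75,-0.4195,0.2,0,0,0]]

```text
clock: 2.57
eef_pos: [343.1, -435.5, 174.5]
tcp_rot: [3.141, -0.0, 0.339]
contact_force: [0.9, -0.1, -0.4]
opening: 1.004
```

Run:
```python
from h import *
go([435.5,-331,140])
```

```text
clock 2.57 at [ 343.1 -435.5  174.5] shift mm [121.9 -67.8  34.5] norm [ 0.3047 -0.1695  0.0863] rows 4.0
```

Emit:
carry_out:
  increments:
    - [[0.305,-0.17,0.086,0,0,0],[0.305,-0.17,0.086,0,0,0],[0.305,-0.17,0.086,0,0,0],[0.305,-0.17,0.086,0,0,0],[0.305,-0.17,0.086,0,0,0]]

```text
clock: 2.98
eef_pos: [436.4, -328.8, 139.3]
tcp_rot: [-3.14, 0.0, 0.343]
contact_force: [0.3, 0.8, -0.4]
opening: 1.002
```

```bash
cat >> h.py <<'E'
def fitdisc(f,c,h,R0=45,name=None):
    "hull/enclosing fit on pixel of a disc with top at height h near c"
    P=cloud(f); m=(np.hypot(P[...,0]-c[0],P[...,1]-c[1])<R0)&(np.abs(P[...,2]-h)<4)
    m=m.astype(np.uint8); cn,_=cv2.findContours(m,cv2.RETR_LIST,cv2.CHAIN_APPROX_NONE)
    out=[]
    for k in cn:
        if len(k)<12: continue
        W=np.array([px2w(f,x,y,h)[:2] for x,y in k[:,0]],np.float32)
        (cx,cy),rad=cv2.minEnclosingCircle(W); A=np.c_[2*W,np.ones(len(W))]; s=np.linalg.lstsq(A,(W**2).sum(1),rcond=None)[0]
        out.append((round(cx,1),round(cy,1),round(2*rad,1),"lsq",s[:2].round(1),round(2*np.sqrt(s[2]+s[0]**2+s[1]**2),1),len(k)))
    return out
E
python3 - <<'E'
from h import *
f=optics.grab_frame("wrist"); save(f["img"],"w1.png"); np.savez("w1.npz",**f)
print(sense()["clock"],sense()["eef_pos"]); print(fitdisc(f,[435.5,-331],17.8))
E
```

```text
3.0333 [ 435.49495602 -330.47954786  139.88410865]
[(434.9, -331.6, 13.9, 'lsq', array([ 434.9, -331.5]), np.float64(13.1), 43), (434.9, -331.7, 53.8, 'lsq', array([ 434.8, -331.6]), np.float64(52.5), 178)]
```

View pics/w1.png

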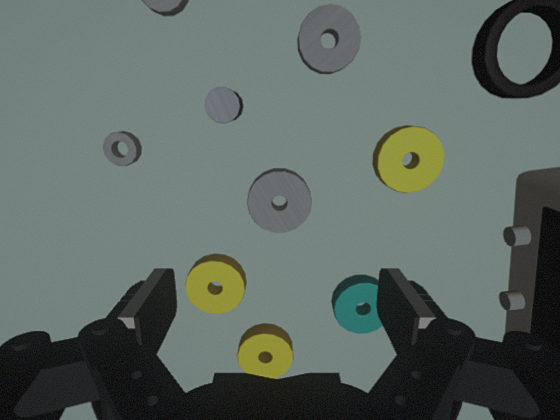

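The wrist view shows the w300 at (279,201) with clean fits for the bore (13 mm) and the disc (53 mm). I need to know where the fingertips actually are.

Run:
```python
from h import *
f=dict(np.load("w1.npz")); s=sense(); R=Rt(s["tcp_rot"]); P=cloud(f); T=(P-s["eef_pos"])@R
for reg in ((120,250,180,345),(378,250,440,345)):
    t=T[reg[1]:reg[3],reg[0]:reg[2]].reshape(-1,3); t=t[(t[:,2]<60)&(t[:,2]>-60)]
    print(len(t),"z pct",np.nanpercentile(t[:,2],[1,50,95,99,100]).round(1),"y",np.nanpercentile(np.abs(t[:,1]),[0,2,50]).round(1)); q=t[t[:,2]>np.nanpercentile(t[:,2],95)]; print(q.mean(0).round(1))
```

```text
3176 z pct [-59.8 -44.  -26.3 -23.1 -21.6] y [43.  43.4 44. ]
[  2.4 -44.2 -24.4]
3260 z pct [-59.8 -44.4 -26.7 -23.8 -22.1] y [41.  41.3 42. ]
[  3.4  42.2 -24.9]
```

Run:
```python
from h import *
f=optics.grab_frame("scene"); np.savez("s2.npz",**f); s=sense(); R=Rt(s["tcp_rot"]); P=cloud(f); T=(P-s["eef_pos"])@R
m=(np.abs(T[...,0])<60)&(np.abs(T[...,1])<70)&(T[...,2]<100)&(T[...,2]>-150)
t=T[m]
for lo in range(-120,60,10):
    q=t[(t[:,2]>=lo)&(t[:,2]<lo+10)]
    if len(q): print(lo,len(q),"x",np.percentile(q[:,0],[5,95]).round(),"y",np.percentile(q[:,1],[2,50,98]).round())
v,u=np.nonzero(m&(T[...,2]<60)); print(u.min(),u.max(),v.min(),v.max())
y0=max(v.min()-30,0);save(f["img"][y0:v.max()+60,max(u.min()-60,0):u.max()+60],"s2c.png",3)
w=dict(np.load("w1.npz"));print(w["range_z"][262:300:4,150:180:3].round())
```

```text
-120 106 x [-0. 19.] y [-66.  24.  69.]
-110 71 x [ 4. 19.] y [-68.  22.  70.]
-100 76 x [ 6. 18.] y [-67.  21.  67.]
-90 101 x [-8. 17.] y [-67.  32.  68.]
-80 124 x [-9. 14.] y [-67. -37.  69.]
-70 30 x [-8. 14.] y [-63.  44.  64.]
-60 22 x [ 7. 13.] y [-56.  -0.  52.]
-50 26 x [ 1. 12.] y [-55. -43.  55.]
-40 21 x [ 3. 14.] y [-55.  44.  54.]
-30 12 x [-5. 12.] y [-51. -44.  52.]
119 171 208 265
[[319. 319. 319. 319. 319. 319. 320. 318. 319. 319.]
 [320. 320. 319. 321. 320. 320. 319. 320. 320. 320.]
 [322. 136. 136. 137. 136. 136. 137. 139. 321. 323.]
 [134. 133. 133. 133. 134. 133. 135. 139. 143. 322.]
 [129. 130. 131.   0. 130. 131. 136. 140. 144. 324.]
 [127. 128. 127. 127. 128. 132. 136. 139. 144. 324.]
 [124. 124. 124. 126. 128. 132. 134. 138. 144. 325.]
 [122. 122. 122. 125. 127. 131. 135. 139. 144. 327.]
 [119. 119. 122. 125. 128. 131. 135. 139. 143. 328.]
 [115. 119. 122. 125. 128. 132. 135. 139. 144. 330.]]
```

View pics/s2c.png

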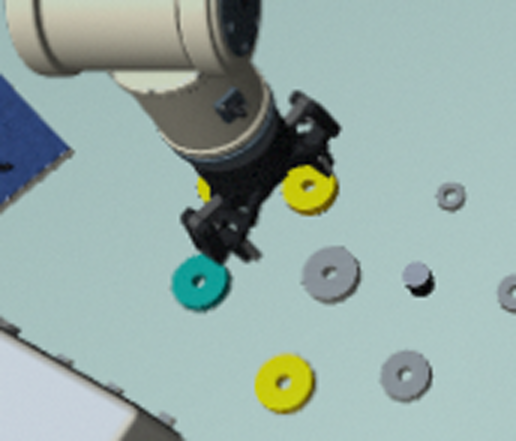

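Both cameras place the open fingertips about 22 mm behind the reported TCP, not ahead of it as the text says. I'll work from camera evidence, descend part-way with the fingers partly closed, and look again.

Emit:
carry_out:
  increments:
    - [[0,0,0.16,0,0,0],[0,0,0.16,0,0,0],[0,0,0.16,0,0,0],[0,0,0.16,0,0,0],[0,0,0.16,0,0,0]]
  hand: 0.25
  squeeze: 30

```text
clock: 3.5
eef_pos: [434.9, -333.4, 77.7]
tcp_rot: [3.14, -0.001, 0.339]
contact_force: [-0.2, -0.5, 0.3]
opening: 0.755
```

```bash
cat > tips.py <<'E'
from h import *
import sys
def tips(f,s,zlim=30):
    R=Rt(s["tcp_rot"]); P=cloud(f); T=(P-s["eef_pos"])@R
    for sg in (-1,1):
        m=(T[...,1]*sg>3)&(np.abs(T[...,1])<70)&(T[...,2]>-60)&(T[...,2]<zlim)&(np.abs(T[...,0])<30)&(P[...,2]>25)
        t=T[m]
        if len(t)<10: print("none");continue
        zt=np.percentile(t[:,2],99); q=t[t[:,2]>zt-5]
        print("side",sg,"n",len(t),"tip z",zt.round(1),"x",np.percentile(q[:,0],[2,98]).round(1),"y",np.percentile(q[:,1],[2,50,98]).round(1),"inner y",np.percentile(np.abs(t[:,1]),2).round(1))
if __name__=="__main__":
    f=optics.grab_frame("wrist"); s=sense(); np.savez(sys.argv[1]+".npz",**f); save(f["img"],sys.argv[1]+".png")
    print(s["clock"],s["eef_pos"],s["opening"],s["contact_force"],r.tip_reach); tips(f,s)
E
python3 tips.py w3
python3 - <<'E'
from h import *
f=dict(np.load("w3.npz")); print(fitdisc(f,[435,-331.5],17.8))
E
```

```text
3.55 [ 435.24174685 -333.50553202   78.08827017] 0.7483437622652804 [0.2299156  1.10219108 0.17227622] 22.0
side -1 n 3109 tip z -16.8 x [-10.4  10.6] y [-41.2 -32.1 -31.8] inner y 31.8
side 1 n 3091 tip z -16.4 x [-10.7  10.5] y [31.9 32.1 38.2] inner y 31.8
[(434.9, -331.5, 13.6, 'lsq', array([ 435.1, -331.5]), np.float64(12.7), 54), (435.1, -331.6, 53.9, 'lsq', array([ 434.9, -331.6]), np.float64(52.6), 227)]
```

View pics/w3.png

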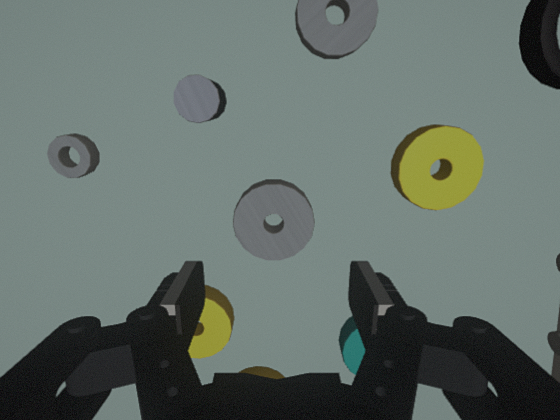

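The w3 picture shows the disc centred at (274,219) between pads at columns 185 and 370. The pads are symmetric in x and y, with tips about 16.5 mm above the reported TCP z. I continue down.

Run:
```python
from h import *
go([435,-331.5,-3])
```

```text
clock 3.55 at [ 435.2 -333.5   78.1] shift mm [ 0.3 -2.1 81.1] norm [ 0.0008 -0.0054  0.2027] rows 2.0
```

Emit:
carry_out:
  increments:
    - [[0.001,-0.005,0.1,0,0,0],[0.001,-0.005,0.16,0,0,0],[0.001,-0.005,0.2,0,0,0],[0.001,-0.005,0.2,0,0,0]]

```text
clock: 3.88
eef_pos: [433.4, -329.7, -4.9]
tcp_rot: [-3.14, 0.001, 0.34]
contact_force: [-1.2, 1.2, 0.0]
opening: 0.752
```

```bash
sed -i 's/P\[...,2\]>25/P[...,2]>-50/' tips.py; python3 tips.py w4
python3 - <<'E'
from h import *
f=dict(np.load("w4.npz")); print(fitdisc(f,[435,-331.5],17.8,R0=29))
E
```

```text
3.9333 [ 434.16293582 -330.23604751   -3.48783321] 0.7495353910311066 [-0.33215122  0.68337298  0.85192563] 22.0
side -1 n 17092 tip z -2.3 x [-26.9  29.4] y [-69.1 -43.6  -8.8] inner y 4.1
side 1 n 17240 tip z -2.3 x [-25.9  29.5] y [ 6.9 46.9 69.2] inner y 4.1
[(435.7, -331.3, 13.2, 'lsq', array([ 435.6, -331.3]), np.float64(12.3), 86), (435.3, -331.4, 54.4, 'lsq', array([ 435.2, -331.4]), np.float64(53.0), 348)]
```

View pics/w4.png

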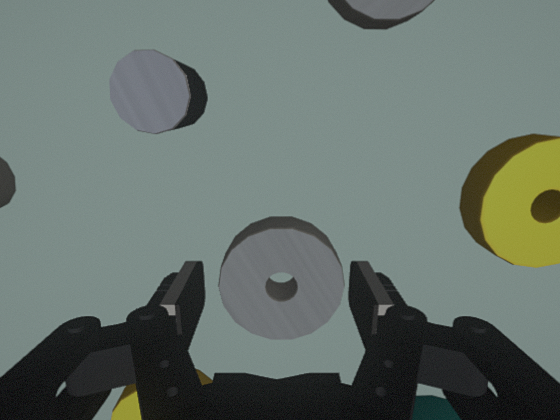

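Emit:
carry_out:
  increments:
    - [[0.001,0.003,0.02,0,0,0],[0.001,0.003,0.02,0,0,0]]

```text
clock: 4.1
eef_pos: [436.0, -332.0, -10.8]
tcp_rot: [3.14, -0.001, 0.34]
contact_force: [0.0, -0.5, -0.3]
opening: 0.751
```

Emit:
carry_out:
  increments:
    - [[0,0,0,0,0,0],[0,0,0,0,0,0],[0,0,0,0,0,0],[0,0,0,0,0,0]]
  hand: 1
  squeeze: 50

```text
clock: 4.43
eef_pos: [435.8, -331.6, -10.1]
tcp_rot: [3.14, -0.001, 0.34]
contact_force: [-1.9, 1.1, 6.1]
opening: 0.613
```

```bash
python3 tips.py w5
```

```text
4.4833 [ 435.77518838 -331.60722841  -10.09119741] 0.6131114424418098 [-1.4201127   0.74481816  6.88793661] 22.0
side -1 n 17410 tip z -9.0 x [-22.2  29.4] y [-69.2 -49.2  -7.4] inner y 4.0
side 1 n 17465 tip z -8.8 x [-22.5  29.5] y [ 7.2 49.3 69.2] inner y 4.0
```

View pics/w5.png

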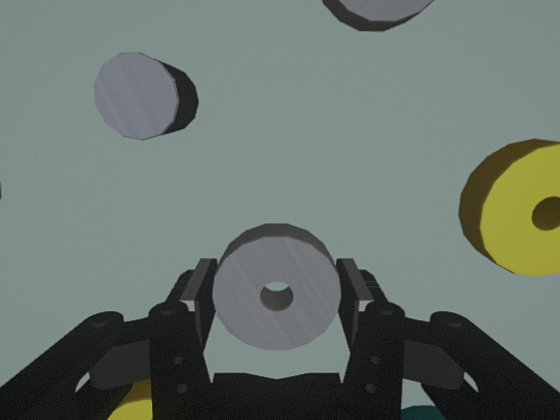

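The w300 is gripped centrally: opening 0.613, about 52 mm, disc at (276,287). I lift it and hover short of the spindle.

Emit:
carry_out:
  increments:
    - [[0,0,-0.01,0,0,0],[0,0,-0.05,0,0,0],[0,0,-0.15,0,0,0],[0,0,-0.25,0,0,0],[0,0,-0.35,0,0,0]]

```text
clock: 4.9
eef_pos: [434.5, -330.6, 130.2]
tcp_rot: [-3.141, 0.001, 0.34]
contact_force: [0.9, -0.6, -2.7]
opening: 0.612
```

Run:
```python
from h import *
s=sense();print(s["contact_force"],s["opening"])
go([497,-41,205])
```

```text
[ 0.87090299 -0.56548076 -2.68793559] 0.6119607542739873
clock 4.9 at [ 434.5 -330.6  130.2] shift mm [ 155.4 -252.3  -74.7] norm [ 0.3885 -0.6306 -0.1867] rows 8.0
```

Emit:
carry_out:
  increments:
    - [[0.05,-0.081,-0.1,0,0,0],[0.13,-0.21,-0.187,0,0,0],[0.3885,-0.631,-0.187,0,0,0],[0.3885,-0.631,-0.187,0,0,0],[0.3885,-0.631,-0.187,0,0,0]]

```text
clock: 5.32
eef_pos: [474.8, -145.4, 194.3]
tcp_rot: [3.141, -0.002, 0.339]
contact_force: [0.4, -0.3, -3.0]
opening: 0.62
```

Run:
```python
from h import *
go([497,-41,205])
```

```text
clock 5.32 at [ 474.8 -145.4  194.3] shift mm [ 55.7 -91.  -10.7] norm [ 0.1392 -0.2276 -0.0268] rows 3.0
```

Emit:
carry_out:
  increments:
    - [[0.139,-0.228,-0.027,0,0,0],[0.139,-0.228,-0.027,0,0,0],[0.139,-0.228,-0.027,0,0,0],[0.139,-0.228,-0.027,0,0,0],[0.139,-0.228,-0.027,0,0,0]]

```text
clock: 5.73
eef_pos: [496.9, -41.2, 204.3]
tcp_rot: [3.141, -0.001, 0.343]
contact_force: [-1.3, -0.5, -2.9]
opening: 0.61
```

```bash
python3 tips.py w6
```

```text
5.7833 [496.58415548 -42.18826206 203.99647995] 0.6137758684559373 [ 0.27016698 -0.35471121 -2.34471802] 22.0
side -1 n 8604 tip z -14.1 x [-7.1 25.6] y [-32.4 -12.1  -3.1] inner y 3.6
side 1 n 8254 tip z -14.5 x [-6.1 25.6] y [ 3.2 12.7 31.5] inner y 3.5
```

View pics/w6.png

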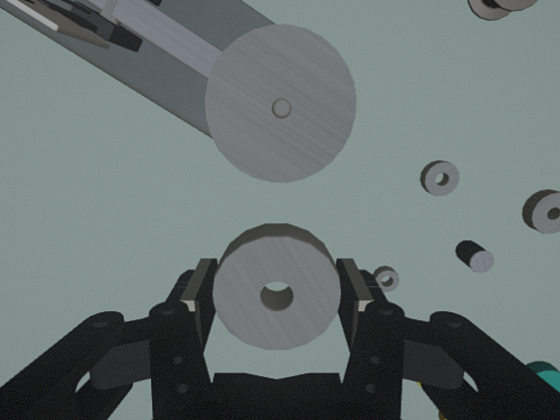

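```bash
cat > meas.py <<'E'
from h import *
import sys
def lsq(W):
    A=np.c_[2*W,np.ones(len(W))]; q=np.linalg.lstsq(A,(W**2).sum(1),rcond=None)[0]
    return q[:2],2*np.sqrt(q[2]+q[0]**2+q[1]**2)
def circles(f,P,mask,h,minlen=15):
    cn,_=cv2.findContours(mask.astype(np.uint8),cv2.RETR_LIST,cv2.CHAIN_APPROX_NONE); o=[]
    for k in cn:
        if len(k)<minlen: continue
        W=np.array([px2w(f,x,y,h)[:2] for x,y in k[:,0]]); c,d=lsq(W)
        (ex,ey),er=cv2.minEnclosingCircle(W.astype(np.float32)); o.append((c,d,np.array([ex,ey]),2*er,len(k)))
    return o
def pan(f,P,c=(563,-18)):
    near=np.hypot(P[...,0]-c[0],P[...,1]-c[1])
    zz=P[...,2][(near<40)&(near>15)&(P[...,2]>80)&(P[...,2]<135)]; zp=np.median(zz)
    sp=(near<20)&(P[...,2]>zp+35)&(P[...,2]<zp+62); 
    print("pan z",zp.round(2),"spindle n",sp.sum(),"top z",np.percentile(P[...,2][sp],[50,95]).round(1) if sp.sum() else None)
    for o in circles(f,P,(near<60)&(np.abs(P[...,2]-zp)<3.5),zp,60): print(" pan circ",o[0].round(1),round(o[1],1),o[2].round(1),round(o[3],1))
    if sp.sum():
        zt=np.percentile(P[...,2][sp],95); tp=sp&(P[...,2]>zt-4); print(" spindle top mean",P[tp].mean(0).round(1))
        for o in circles(f,P,tp,zt,8): print("  sp circ",o[0].round(1),round(o[1],1),o[2].round(1),round(o[3],1))
        v,u=np.nonzero(tp); print("  px",u.mean().round(1),v.mean().round(1))
def held(f,P,s,D,zr=(-45,-10)):
    R=Rt(s["tcp_rot"]); T=(P-s["eef_pos"])@R
    m=(np.abs(T[...,1])<D/2-1)&(np.abs(T[...,0])<D/2+8)&(T[...,2]>zr[0])&(T[...,2]<zr[1])
    # top plane
    t=T[m]; zt=np.percentile(t[:,2],10); m2=m&(np.abs(T[...,2]-zt)<3); 
    A=np.c_[T[m2][:,:2],np.ones(m2.sum())]; co=np.linalg.lstsq(A,T[m2][:,2],rcond=None)[0]
    print("held top z tool",np.median(T[m2][:,2]).round(1),"tilt(x,y)",co[:2].round(3))
    hw=(s["eef_pos"]+R@np.array([0,0,np.median(T[m2][:,2])]))[2]
    for o in circles(f,P,m2,hw,25): print(" held circ w",o[0].round(1),"tool",(R.T@(np.r_[o[0],hw]-s["eef_pos"]))[:2].round(1),round(o[1],1),"encl",o[2].round(1),round(o[3],1),o[4])
if __name__=="__main__":
    f=optics.grab_frame("wrist") if len(sys.argv)<4 else dict(np.load(sys.argv[3])); s=sense(); P=cloud(f); np.savez(sys.argv[1]+".npz",**f); save(f["img"],sys.argv[1]+".png")
    print(s["clock"],s["eef_pos"].round(1),s["contact_force"].round(2)); pan(f,P); held(f,P,s,float(sys.argv[2]))
E
python3 meas.py w7 54 w6.npz
```

```text
5.7833 [496.6 -42.2 204. ] [ 0.27 -0.35 -2.34]
pan z 121.76 spindle n 304 top z [175.3 177. ]
 pan circ [565.9 -19.4] 98.6 [565.9 -19.4] 99.5
 spindle top mean [566.  -19.3 175.3]
  sp circ [566.  -19.3] 8.9 [566.  -19.3] 9.4
  px 281.2 107.5
held top z tool -28.1 tilt(x,y) [0.004 0.   ]
 held circ w [496.4 -41.5] tool [ 0.1 -0.6] 12.9 encl [496.1 -41.7] 13.9 93
 held circ w [496.3 -42.2] tool [-0.2 -0.1] 53.0 encl [496.9 -43.2] 56.4 423
```

The measurements agree. Spindle at (566.0,-19.3), pan at z 121.8 (upper stop), held bore at (496.4,-41.8), no tilt. I move over the spindle.

Emit:
carry_out:
  increments:
    - [[0.09,0.0025,0,0,0,0],[0.183,0.005,0,0,0,0],[0.183,0.005,0,0,0,0],[0.183,0.005,0,0,0,0],[0.183,0.005,0,0,0,0]]

```text
clock: 6.2
eef_pos: [565.6, -21.1, 203.0]
tcp_rot: [-3.141, 0.002, 0.339]
contact_force: [-0.4, -0.4, -2.4]
opening: 0.612
```

```bash
python3 meas.py w8 54
```

```text
6.25 [565.3 -21.  203.2] [ 0.11 -0.62 -3.94]
pan z 121.81 spindle n 9 top z [157.9 158.9]
 pan circ [573.  -16.7] 84.7 [566.3 -19.3] 99.6
 spindle top mean [570.8 -17.9 157.9]
  sp circ [570.5 -18. ] 2.4 [571.  -17.9] 3.6
  px 274.0 221.8
held top z tool -27.6 tilt(x,y) [0.004 0.003]
 held circ w [565.2 -21.5] tool [-0.3  0.4] 13.0 encl [565.  -21.6] 13.7 97
 held circ w [564.8 -21.1] tool [-0.5 -0.1] 53.1 encl [564.6 -20.1] 56.0 411
```

View pics/w8.png

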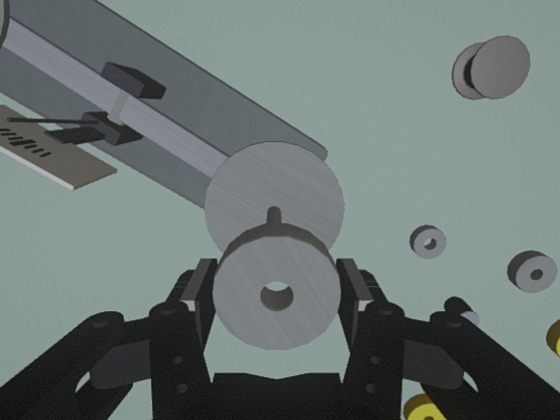

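Emit:
carry_out:
  increments:
    - [[0.004,-0.004,0.03,0,0,0],[0.004,-0.004,0.03,0,0,0],[0.004,-0.004,0.03,0,0,0]]

```text
clock: 6.5
eef_pos: [566.2, -18.2, 190.7]
tcp_rot: [-3.141, 0.002, 0.339]
contact_force: [-0.3, -0.5, -3.0]
opening: 0.616
```

```bash
python3 meas.py w9 54
```

```text
6.55 [566.7 -18.1 191.2] [ 0.18 -0.91 -1.97]
pan z 121.84 spindle n 0 top z None
 pan circ [572.6 -17. ] 85.1 [566.4 -19.3] 99.7
held top z tool -27.2 tilt(x,y) [0.005 0.003]
 held circ w [566.  -18.5] tool [-0.9  0.1] 12.8 encl [566.  -18.5] 13.5 90
 held circ w [565.6 -18.6] tool [-1.2  0. ] 52.7 encl [565.6 -18.4] 54.0 379
```

Emit:
carry_out:
  increments:
    - [[-0.0005,0.0017,0.02,0,0,0],[-0.0005,0.0017,0.045,0,0,0],[-0.0005,0.0017,0.045,0,0,0],[-0.0005,0.0017,0.045,0,0,0]]

```text
clock: 6.88
eef_pos: [566.8, -18.6, 172.6]
tcp_rot: [-3.141, 0.002, 0.34]
contact_force: [0.9, -0.9, -3.0]
opening: 0.612
```

```bash
python3 meas.py w10 54
```

```text
6.9333 [567.2 -18.6 173.1] [-0.72  0.1  -2.79]
pan z 121.84 spindle n 5 top z [182.9 183.4]
 pan circ [573.2 -16.8] 83.8 [566.5 -19.2] 99.6
 spindle top mean [558.9 -20.8 182.9]
  px 274.8 289.2
held top z tool -27.2 tilt(x,y) [0.005 0.002]
 held circ w [566.4 -19. ] tool [-0.9  0.1] 13.0 encl [566.1 -19.2] 13.9 93
 held circ w [566.2 -19. ] tool [-1.2  0.1] 52.7 encl [566.4 -19.2] 54.1 366
```

View pics/w10.png

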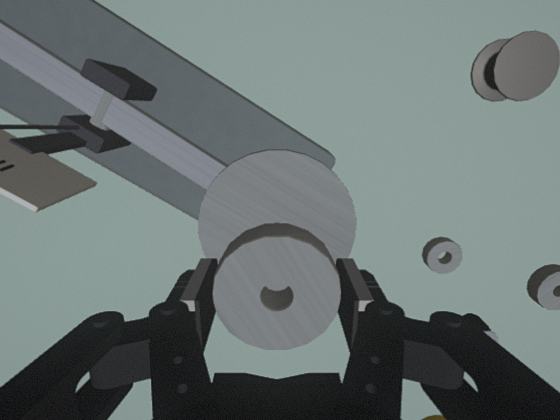

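The bore is at (566.2,-19.1), on the spindle to about 0.3 mm, and the spindle dome shows inside it at (275,290). I thread it on.

Emit:
carry_out:
  increments:
    - [[-0.0005,0.0003,0.012,0,0,0],[-0.0005,0.0003,0.025,0,0,0],[-0.0005,0.0003,0.04,0,0,0],[-0.0005,0.0003,0.05,0,0,0]]

```text
clock: 7.27
eef_pos: [567.1, -18.7, 152.8]
tcp_rot: [-3.141, 0.001, 0.34]
contact_force: [-0.3, -0.2, -2.4]
opening: 0.615
```

```bash
python3 meas.py w11 54
```

```text
7.3167 [566.6 -18.8 152.1] [-0.63 -0.38 -4.1 ]
pan z 121.82 spindle n 6556 top z [180.5 181.4]
 pan circ [574.  -16.4] 81.4 [566.5 -19.1] 99.4
 spindle top mean [563.2 -17.7 180.5]
  sp circ [561.6 -20.7] 1.3 [561.6 -20.7] 1.6
  sp circ [567.5 -18.8] 12.4 [567.4 -18.9] 13.3
  sp circ [563.5 -17.8] 39.4 [563.2 -17.5] 40.9
  px 270.3 299.8
held top z tool -28.4 tilt(x,y) [0.003 0.003]
 held circ w [566.7 -19.1] tool [-0.1  0.3] 12.9 encl [566.3 -19.3] 13.9 97
 held circ w [566.3 -18.8] tool [-0.4 -0.1] 53.0 encl [566.  -18.2] 55.2 408
```

View pics/w11.png

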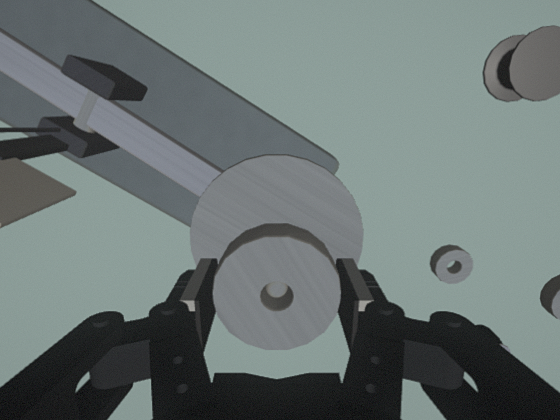

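Emit:
carry_out:
  increments:
    - [[-0.0005,0,0.03,0,0,0],[-0.0005,0,0.06,0,0,0],[-0.0005,0,0.085,0,0,0],[-0.0005,0,0.093,0,0,0],[-0.0005,0,0.093,0,0,0]]

```text
clock: 7.73
eef_pos: [566.2, -18.8, 114.8]
tcp_rot: [-3.141, 0.003, 0.34]
contact_force: [-0.2, 0.6, -2.2]
opening: 0.618
```

```bash
python3 meas.py w12 54
python3 - <<'E'
from h import *
F=[]
for i in range(3):
    optics.grab_frame("wrist"); s=sense(); F.append(s["contact_force"]); 
print(np.round(F,2),s["clock"])
E
```

```text
7.7833 [566.7 -18.9 115.6] [-0.08 -0.37 -2.79]
pan z 121.94 spindle n 1415 top z [171.8 176.7]
 pan circ [538.9 -45.1] 28.2 [537.2 -45.7] 38.5
 pan circ [528.3 -15.4] 27.4 [526.9 -16.2] 37.7
 pan circ [573.7 -16.6] 79.1 [566.7 -19. ] 99.3
 spindle top mean [567.5 -18.7 175.2]
  sp circ [568.6 -18.4] 9.5 [568.6 -18.3] 10.7
  px 276.8 343.9
held top z tool -26.9 tilt(x,y) [0.005 0.003]
 held circ w [566.8 -18.9] tool [0. 0.] 44.6 encl [565.9 -19.2] 54.2 536
[[-0.01 -1.   -3.07]
 [-0.11 -0.25 -3.06]
 [-0.63  0.4  -2.09]] 7.9333
```

Baseline with the w300 held is about -2.8 N, and 2.94 N is expected. I lower it gently to the level position and feel.

Emit:
carry_out:
  increments:
    - [[0,0,0.01,0,0,0],[0,0,0.02,0,0,0],[0,0,0.035,0,0,0],[0,0,0.049,0,0,0],[0,0,0.049,0,0,0]]

```text
clock: 8.35
eef_pos: [567.3, -19.0, 95.9]
tcp_rot: [3.141, -0.0, 0.34]
contact_force: [0.5, -3.7, 2.4]
opening: 0.611
```

```bash
python3 meas.py w13 54
python3 - <<'E'
from h import *
F=[];Z=[]
for i in range(16):
    optics.grab_frame("wrist" if i else "scene"); s=sense(); F.append(s["contact_force"]); Z.append(s["eef_pos"][2]) 
F=np.array(F);print(F.mean(0).round(2),F.std(0).round(2),np.mean(Z),s["clock"])
E
```

```text
8.4 [567.3 -19.   96.4] [ 0.41 -3.43  2.9 ]
pan z 122.87 spindle n 2525 top z [180.5 184.5]
 pan circ [568.9 -18.8] 49.0 [572.5 -17.4] 66.9
 spindle top mean [576.5 -14.4 182.9]
  sp circ [581.2 -18.8] 0.9 [581.2 -18.9] 1.1
  sp circ [575.8  -3.4] 0.8 [575.9  -3.3] 1.0
  sp circ [577.8 -13.9] 16.4 [577.8 -14. ] 26.6
  px 270.1 385.8
held top z tool -27.4 tilt(x,y) [0.004 0.001]
 held circ w [567.5 -19.7] tool [-0.1  0.7] 7.6 encl [567.3 -19.7] 9.9 71
 held circ w [567.7 -18.4] tool [ 0.5 -0.5] 46.8 encl [566.4 -18.7] 54.7 516
[ 0.34 -3.51  2.88] [0.56 0.45 0.46] 96.9306350182467 9.2
```

Net force at about 1.5 mm above level is +2.9 N with the w300 in hand. That puts roughly 300 g still missing, so the transformer is about 600 g. I ride up with the pan and release at its upper stop.

Emit:
carry_out:
  increments:
    - [[0,0,-0.01,0,0,0],[0,0,-0.025,0,0,0],[0,0,-0.036,0,0,0],[0,0,-0.036,0,0,0],[0,0,-0.036,0,0,0]]

```text
clock: 9.62
eef_pos: [567.1, -18.6, 111.5]
tcp_rot: [-3.141, -0.0, 0.34]
contact_force: [-0.4, 1.3, 1.1]
opening: 0.614
```

Emit:
carry_out:
  increments:
    - [[0,0,0,0,0,0],[0,0,0,0,0,0],[0,0,0,0,0,0],[0,0,0,0,0,0]]
  hand: 0.2

```text
clock: 9.95
eef_pos: [567.0, -18.9, 111.0]
tcp_rot: [-3.141, 0.0, 0.34]
contact_force: [0.2, -0.2, -0.5]
opening: 0.801
```

```bash
python3 meas.py w14 54
```

```text
10.0 [567.  -18.9 111.1] [ 0.16 -0.29 -0.28]
pan z 121.95 spindle n 1533 top z [171.7 176.7]
 pan circ [566.5 -19.2] 84.8 [566.4 -19.2] 100.0
 spindle top mean [567.5 -18.7 175.2]
  sp circ [568.6 -18.4] 9.6 [568.7 -18.5] 10.7
  px 275.8 353.8
held top z tool -28.4 tilt(x,y) [ 0.005 -0.   ]
 held circ w [567.5 -18.6] tool [ 0.5 -0.1] 43.0 encl [566.5 -19.1] 53.9 561
```

View pics/w14.png

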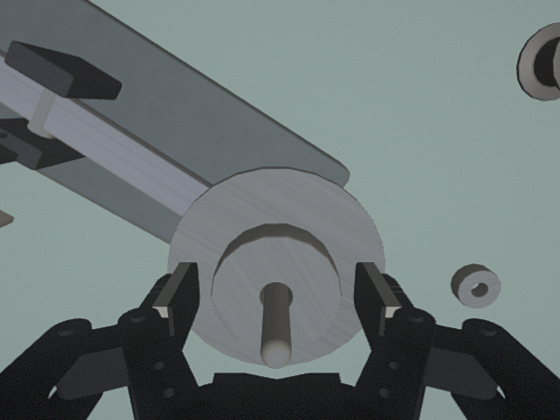

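The w300 is seated: top at 139.5, fingers clear, spindle through it at (276,300-360). Retract and go to the w200.

Run:
```python
from h import *
go([563,-323.5,80])
for n in ("w7.npz",):
    print(fitdisc(dict(np.load(n)),[563,-323.5],16.8,R0=35), fitdisc(dict(np.load(n)),[556,-198],14.4,R0=30))
```

```text
clock 10.0 at [567.  -18.9 111.1] shift mm [-105.3  285.8   31.1] norm [-0.2633  0.7146  0.0777] rows 8.0
[(562.7, -322.0, 14.5, 'lsq', array([ 562.8, -321.9]), np.float64(12.3), 34), (562.0, -321.0, 47.2, 'lsq', array([ 560.2, -317.7]), np.float64(39.7), 117)] [(556.2, -197.9, 14.1, 'lsq', array([ 556.3, -197.7]), np.float64(13.0), 36), (556.7, -197.6, 36.9, 'lsq', array([ 556.2, -197.7]), np.float64(35.2), 101)]
```

Emit:
carry_out:
  increments:
    - [[0,0,-0.1,0,0,0],[0,0,-0.2,0,0,0],[0,0,-0.22,0,0,0],[-0.1,0.29,-0.22,0,0,0],[-0.25,0.717,-0.22,0,0,0]]

```text
clock: 10.42
eef_pos: [568.7, -101.7, 200.8]
tcp_rot: [3.14, -0.003, 0.344]
contact_force: [0.1, 0.1, -1.3]
opening: 0.803
```

Run:
```python
from h import *
go([563,-323.5,80])
```

```text
clock 10.42 at [ 568.7 -101.7  200.8] shift mm [-80.5 206.7 120.9] norm [-0.2014  0.5168  0.3021] rows 7.0
```

Emit:
carry_out:
  increments:
    - [[-0.2,0.515,0.3,0,0,0],[-0.2,0.515,0.3,0,0,0],[-0.2,0.515,0.3,0,0,0],[-0.2,0.515,0.3,0,0,0],[-0.2,0.515,0.3,0,0,0]]
  hand: 0.3

```text
clock: 10.83
eef_pos: [561.8, -287.1, 98.9]
tcp_rot: [3.141, -0.0, 0.34]
contact_force: [0.5, -0.1, 1.4]
opening: 0.7
```

Run:
```python
from h import *
go([563,-323,80])
```

```text
clock 10.83 at [ 561.8 -287.1   98.9] shift mm [-10.9  34.3  18.9] norm [-0.0272  0.0857  0.0473] rows 1.0
```

Emit:
carry_out:
  increments:
    - [[-0.027,0.086,0.047,0,0,0],[-0.027,0.086,0.047,0,0,0],[-0.027,0.086,0.047,0,0,0],[-0.027,0.086,0.047,0,0,0]]

```text
clock: 11.17
eef_pos: [563.1, -321.1, 80.8]
tcp_rot: [-3.141, 0.0, 0.339]
contact_force: [-0.5, -0.2, 1.4]
opening: 0.703
```

Run:
```python
from h import *
f=optics.grab_frame("wrist"); save(f["img"],"w15.png"); np.savez("w15.npz",**f)
s=sense(); print(s["eef_pos"],s["opening"]); o=fitdisc(f,[563,-323],16.8,R0=40); print(o)
go([o[-1][0],o[-1][1],-3])
```

```text
[ 563.50851964 -320.59229671   81.35079658] 0.6983114770112647
[(563.9, -324.1, 13.6, 'lsq', array([ 563.9, -324. ]), np.float64(12.8), 53), (563.7, -324.0, 46.1, 'lsq', array([ 563.7, -324.1]), np.float64(44.8), 187)]
clock 11.22 at [ 563.5 -320.6   81.4] shift mm [-1.   3.3 84.4] norm [-0.0024  0.0082  0.2109] rows 3.0
```

View pics/w15.png

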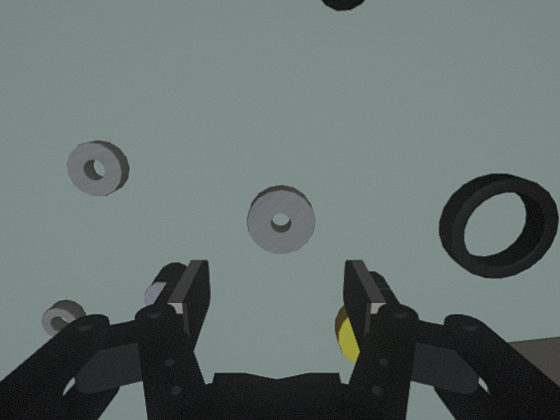

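Emit:
carry_out:
  increments:
    - [[-0.0024,0.0082,0.1,0,0,0],[-0.0024,0.0082,0.17,0,0,0],[-0.0024,0.0082,0.205,0,0,0],[-0.0024,0.0082,0.205,0,0,0]]

```text
clock: 11.55
eef_pos: [562.0, -322.4, -3.4]
tcp_rot: [-3.138, 0.003, 0.341]
contact_force: [-0.3, 0.1, -0.6]
opening: 0.697
```

Run:
```python
from h import *
f=optics.grab_frame("wrist"); save(f["img"],"w16.png"); np.savez("w16.npz",**f)
s=sense(); print(s["eef_pos"],s["contact_force"]); o=fitdisc(f,[563.8,-324],16.8,R0=25); print(o)
go([o[-1][0],o[-1][1],-9.5])
```

```text
[ 563.16092293 -323.23755447   -1.4581014 ] [-0.13675899  0.09035698  0.33130118]
[(564.5, -323.8, 13.1, 'lsq', array([ 564.5, -323.7]), np.float64(12.1), 80), (564.0, -323.6, 46.7, 'lsq', array([ 564. , -323.9]), np.float64(45.2), 294)]
clock 11.6 at [ 563.2 -323.2   -1.5] shift mm [0.7 0.6 8. ] norm [0.0017 0.0016 0.0201] rows 1.0
```

Emit:
carry_out:
  increments:
    - [[0.002,0.0015,0.02,0,0,0],[0.002,0.0015,0.02,0,0,0]]

```text
clock: 11.77
eef_pos: [565.5, -325.0, -8.2]
tcp_rot: [3.14, -0.001, 0.34]
contact_force: [-0.1, 0.5, -0.0]
opening: 0.701
```

Emit:
carry_out:
  increments:
    - [[0,0,0,0,0,0],[0,0,0,0,0,0],[0,0,0,0,0,0],[0,0,0,0,0,0]]
  hand: 1

```text
clock: 12.1
eef_pos: [565.3, -325.1, -7.3]
tcp_rot: [3.141, -0.001, 0.34]
contact_force: [-1.2, 1.4, 5.9]
opening: 0.52
```

Emit:
carry_out:
  increments:
    - [[0,0,-0.01,0,0,0],[0,0,-0.05,0,0,0],[0,0,-0.15,0,0,0],[0,0,-0.25,0,0,0],[0,0,-0.35,0,0,0]]

```text
clock: 12.52
eef_pos: [564.0, -324.8, 132.8]
tcp_rot: [-3.141, 0.001, 0.34]
contact_force: [0.9, 0.2, -1.5]
opening: 0.513
```

Run:
```python
from h import *
s=sense();print(s["contact_force"],s["opening"])
go([497,-41,205])
```

```text
[ 0.85545142  0.19135163 -1.50888534] 0.5125938589499904
clock 12.52 at [ 564.  -324.8  132.8] shift mm [  31.4 -289.9  -72.1] norm [ 0.0785 -0.7247 -0.1803] rows 8.0
```

Emit:
carry_out:
  increments:
    - [[0.01,-0.08,-0.1,0,0,0],[0.02,-0.2,-0.18,0,0,0],[0.0785,-0.725,-0.18,0,0,0],[0.0785,-0.725,-0.18,0,0,0],[0.0785,-0.725,-0.18,0,0,0]]

```text
clock: 12.93
eef_pos: [521.3, -144.1, 197.5]
tcp_rot: [3.141, -0.002, 0.339]
contact_force: [1.5, 0.9, -2.2]
opening: 0.515
```

Run:
```python
from h import *
go([497,-41,205])
```

```text
clock 12.93 at [ 521.3 -144.1  197.5] shift mm [  11.3 -105.3   -7.6] norm [ 0.0283 -0.2633 -0.0191] rows 3.0
```

Emit:
carry_out:
  increments:
    - [[0.028,-0.263,-0.019,0,0,0],[0.028,-0.263,-0.019,0,0,0],[0.028,-0.263,-0.019,0,0,0],[0.028,-0.263,-0.019,0,0,0],[0.028,-0.263,-0.019,0,0,0]]

```text
clock: 13.35
eef_pos: [497.3, -41.5, 204.5]
tcp_rot: [3.141, -0.001, 0.342]
contact_force: [0.1, -1.7, -2.1]
opening: 0.512
```

```bash
python3 meas.py w17 46
```

```text
13.4 [497.7 -42.4 204.3] [ 0.35 -0.5  -1.81]
pan z 121.74 spindle n 303 top z [175.3 177.1]
 pan circ [565.6 -19.6] 58.0 [565.2 -19.5] 59.6
 pan circ [565.9 -19.4] 98.6 [565.9 -19.4] 99.5
 spindle top mean [565.9 -19.3 175.3]
  sp circ [565.9 -19.3] 8.9 [565.9 -19.3] 9.5
  px 280.2 108.5
held top z tool -24.3 tilt(x,y) [ 0.004 -0.002]
 held circ w [496.6 -41.9] tool [-0.8 -0.8] 13.0 encl [496.4 -42.1] 13.7 90
 held circ w [496.7 -42.6] tool [-1.  -0.1] 45.1 encl [496.7 -43.5] 48.4 373
```

View pics/w17.png

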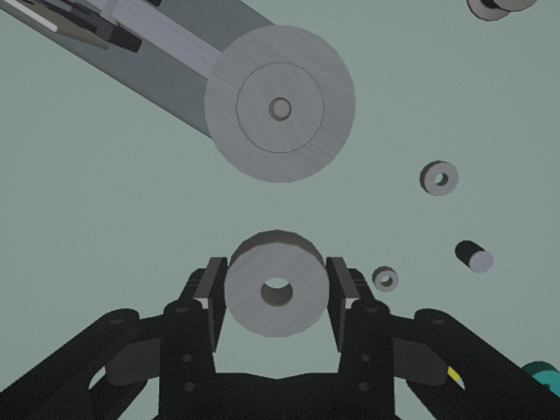

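Emit:
carry_out:
  increments:
    - [[0.09,0.002,0,0,0,0],[0.1825,0.004,0,0,0,0],[0.1825,0.004,0.02,0,0,0],[0.1825,0.004,0.03,0,0,0],[0.1825,0.004,0.03,0,0,0]]

```text
clock: 13.82
eef_pos: [565.7, -20.7, 190.1]
tcp_rot: [-3.141, 0.003, 0.339]
contact_force: [-1.3, -0.7, -2.7]
opening: 0.511
```

```bash
python3 meas.py w18 46
```

```text
13.8667 [565.6 -20.7 190.7] [-0.09 -0.33 -1.28]
pan z 121.85 spindle n 2 top z [157.3 157.6]
 pan circ [568.2 -18.7] 85.2 [566.5 -19.2] 99.5
 spindle top mean [570.6 -17.4 157.3]
  px 273.5 229.0
held top z tool -23.5 tilt(x,y) [0.006 0.004]
 held circ w [565.1 -21.2] tool [-0.6  0.3] 13.0 encl [564.9 -21.3] 13.8 94
 held circ w [564.8 -20.7] tool [-0.8 -0.2] 45.1 encl [564.2 -20. ] 48.1 347
```

Emit:
carry_out:
  increments:
    - [[0.0038,-0.003,0.015,0,0,0],[0.0038,-0.003,0.03,0,0,0],[0.0038,-0.003,0.03,0,0,0],[0.0038,-0.003,0.03,0,0,0]]

```text
clock: 14.2
eef_pos: [567.2, -18.2, 179.3]
tcp_rot: [-3.141, 0.001, 0.34]
contact_force: [-0.1, -0.9, -1.6]
opening: 0.516
```

```bash
python3 meas.py w19 46
```

```text
14.25 [567.6 -18.1 179.7] [ 0.07 -0.06 -2.71]
pan z 121.84 spindle n 0 top z None
 pan circ [570.  -17.9] 83.0 [566.5 -19.2] 99.5
held top z tool -23.7 tilt(x,y) [0.006 0.003]
 held circ w [566.6 -18.6] tool [-1.1  0.1] 13.0 encl [566.3 -18.7] 13.8 88
 held circ w [566.2 -18.2] tool [-1.3 -0.4] 45.2 encl [565.8 -17.1] 48.3 354
```

View pics/w19.png

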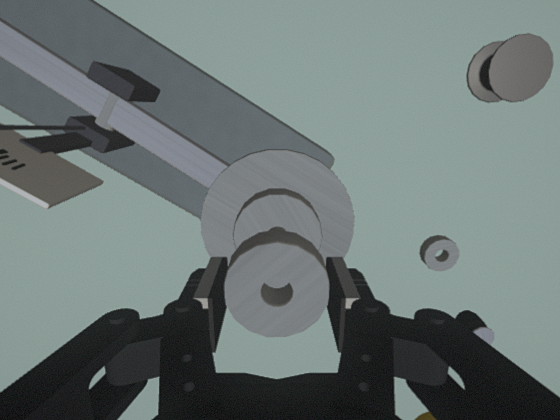

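Emit:
carry_out:
  increments:
    - [[-0.0014,0.0014,0.01,0,0,0],[-0.0014,0.0014,0.02,0,0,0],[-0.0014,0.0014,0.03,0,0,0],[-0.0014,0.0014,0.045,0,0,0],[-0.0014,0.0014,0.06,0,0,0]]

```text
clock: 14.67
eef_pos: [567.5, -18.7, 155.1]
tcp_rot: [3.142, -0.0, 0.34]
contact_force: [-0.2, -0.7, -1.9]
opening: 0.515
```

```bash
python3 meas.py w20 46
```

```text
14.7167 [566.7 -18.6 153.8] [-0.8   0.68 -3.72]
pan z 121.87 spindle n 6122 top z [179.1 180. ]
 pan circ [571.2 -17.4] 81.8 [566.6 -19.2] 99.5
 spindle top mean [563.6 -17.8 179.1]
  sp circ [568.  -18.5] 4.8 [568.  -18.4] 6.4
  sp circ [567.6 -18.8] 12.4 [567.5 -18.9] 13.2
  sp circ [563.8 -17.8] 39.0 [563.2 -17.5] 41.0
  px 270.9 295.2
held top z tool -25.3 tilt(x,y) [0.004 0.003]
 held circ w [566.8 -19.1] tool [-0.1  0.5] 12.9 encl [566.5 -19.2] 13.9 92
 held circ w [566.4 -18.6] tool [-0.3 -0.1] 45.1 encl [565.9 -17.8] 48.4 363
```

View pics/w20.png

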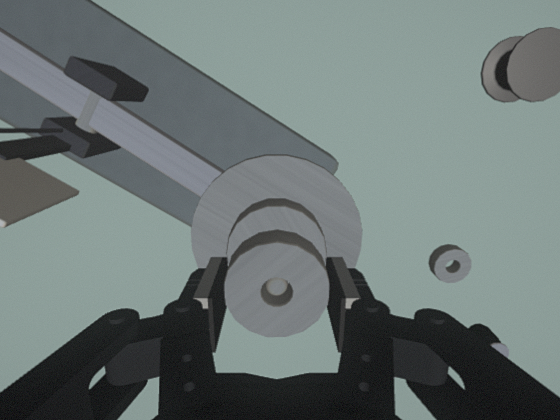

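Emit:
carry_out:
  increments:
    - [[-0.001,0,0.02,0,0,0],[-0.001,0,0.035,0,0,0],[-0.001,0,0.048,0,0,0],[-0.001,0,0.048,0,0,0]]

```text
clock: 15.05
eef_pos: [566.3, -18.8, 135.0]
tcp_rot: [-3.141, 0.002, 0.34]
contact_force: [0.4, 0.3, -2.9]
opening: 0.514
```

```bash
cat > force.py <<'E'
from h import *
import sys
F=[];Z=[]
for i in range(int(sys.argv[1])):
    f=optics.grab_frame("wrist"); s=sense(); F.append(s["contact_force"]); Z.append(s["eef_pos"]) 
F=np.array(F);print("F",F.mean(0).round(2),"sd",F.std(0).round(2),"eef",np.mean(Z,0).round(1),s["clock"])
E
python3 force.py 20; python3 meas.py w21 46|head -2
```

```text
F [-0.09 -0.03 -1.99] sd [0.46 0.45 0.58] eef [567.2 -18.8 136.5] 16.05
16.1 [567.1 -18.9 136.4] [ 0.23  0.36 -1.68]
pan z 121.88 spindle n 6265 top z [160.7 175.3]
```

Emit:
carry_out:
  increments:
    - [[0,0,0.01,0,0,0],[0,0,0.02,0,0,0],[0,0,0.03,0,0,0],[0,0,0.042,0,0,0],[0,0,0.052,0,0,0]]

```text
clock: 16.52
eef_pos: [567.3, -19.0, 115.2]
tcp_rot: [3.141, -0.0, 0.34]
contact_force: [0.4, -1.6, 2.2]
opening: 0.514
```

```bash
python3 force.py 16; python3 meas.py w22 46
```

```text
F [-1.05 -0.7   1.  ] sd [0.87 0.5  0.49] eef [566.9 -18.8 115.5] 17.3167
17.3667 [567.  -18.7 115.7] [-1.67  0.07  0.79]
pan z 105.8 spindle n 1332 top z [154.  160.5]
 pan circ [547.9 -25.9] 61.5 [528.6 -32.6] 58.6
 pan circ [571.6 -18.4] 81.2 [566.6 -20. ] 99.0
 spindle top mean [565.5 -17.  159.1]
  sp circ [556.3   1.2] 6.1 [556.5   0.8] 10.3
  sp circ [568.  -19.4] 9.1 [568.2 -19.3] 10.1
  px 269.9 317.6
held top z tool -34.9 tilt(x,y) [-0.002 -0.003]
 held circ w [567.7 -19.5] tool [0.4 1. ] 8.0 encl [567.4 -19.6] 10.3 76
 held circ w [559.7   2.4] tool [  0.2 -22.4] 13.9 encl [559.8   1.9] 23.8 109
```

Baseline is -1.99 N and the level reading +1.00 N, so about 105 g is still missing. The w100 will finish the job. I ride up and release.

Emit:
carry_out:
  increments:
    - [[0,0,-0.01,0,0,0],[0,0,-0.02,0,0,0],[0,0,-0.033,0,0,0],[0,0,-0.033,0,0,0],[0,0,-0.033,0,0,0]]

```text
clock: 17.78
eef_pos: [567.8, -18.9, 129.6]
tcp_rot: [3.141, -0.002, 0.34]
contact_force: [1.1, 0.2, -0.0]
opening: 0.517
```

Emit:
carry_out:
  increments:
    - [[0,0,0,0,0,0],[0,0,0,0,0,0],[0,0,0,0,0,0],[0,0,0,0,0,0],[0,0,0,0,0,0]]
  hand: 0.25

```text
clock: 18.2
eef_pos: [567.1, -18.8, 128.7]
tcp_rot: [-3.142, 0.0, 0.34]
contact_force: [0.2, 0.4, -0.6]
opening: 0.751
```

```bash
python3 meas.py w23 46
```

```text
18.25 [567.1 -18.8 128.8] [-0.55  0.17 -0.5 ]
pan z 119.34 spindle n 1722 top z [159.9 173.8]
 pan circ [555.3 -23.4] 67.4 [555.3 -23.3] 74.4
 pan circ [566.9 -19.2] 95.7 [566.2 -19.4] 99.9
 spindle top mean [567.2 -19.  172.6]
  sp circ [568.  -18.7] 9.6 [568.3 -18.6] 10.9
  px 276.4 316.0
held top z tool -24.9 tilt(x,y) [0.    0.001]
 held circ w [566.4 -19.2] tool [-0.8  0.1] 8.4 encl [566.4 -19.2] 10.3 69
 held circ w [561.4 -21.3] tool [-6.2  0.4] 19.7 encl [561.2 -21.2] 25.6 135
 held circ w [566.6 -19.4] tool [-0.7  0.4] 44.1 encl [566.7 -19.3] 45.4 334
```

View pics/w23.png

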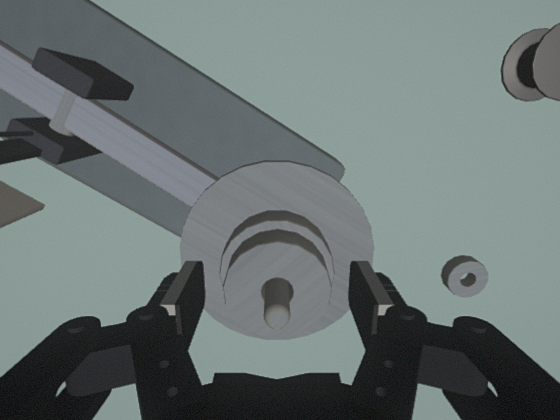

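Released, and both discs are seated. The pan sits at z 119.3, so the beam is at about +0.102 and roughly 102 g is missing. Next is the w100.

Emit:
carry_out:
  increments:
    - [[0,0,-0.1,0,0,0],[0,0,-0.19,0,0,0],[0,0,-0.2,0,0,0],[-0.06,0.19,-0.2,0,0,0],[-0.172,0.42,-0.2,0,0,0]]
  hand: 0.35

```text
clock: 18.67
eef_pos: [566.9, -101.5, 210.1]
tcp_rot: [3.14, -0.003, 0.344]
contact_force: [0.8, -1.1, -0.6]
opening: 0.657
```

Run:
```python
from h import *
go([556.3,-197.8,80])
```

```text
clock 18.67 at [ 566.9 -101.5  210.1] shift mm [-42.8  86.9 130.1] norm [-0.1071  0.2172  0.3254] rows 4.0
```

Emit:
carry_out:
  increments:
    - [[-0.05,0.1,0.02,0,0,0],[-0.09,0.18,0.1,0,0,0],[-0.107,0.217,0.2,0,0,0],[-0.107,0.217,0.325,0,0,0],[-0.107,0.217,0.325,0,0,0]]

```text
clock: 19.08
eef_pos: [551.3, -199.0, 74.4]
tcp_rot: [-3.139, 0.004, 0.337]
contact_force: [-0.7, -0.3, -0.9]
opening: 0.651
```

Emit:
carry_out:
  increments:
    - [[0,0,0,0,0,0]]

```text
clock: 19.17
eef_pos: [550.7, -197.8, 74.3]
tcp_rot: [-3.137, 0.006, 0.338]
contact_force: [-0.8, 0.6, 0.1]
opening: 0.647
```

Run:
```python
from h import *
f=optics.grab_frame("wrist"); save(f["img"],"w24.png"); np.savez("w24.npz",**f)
s=sense(); print(s["eef_pos"],s["opening"]); o=fitdisc(f,[556.3,-197.8],14.4,R0=35); print(o)
go([o[-1][0],o[-1][1],-3])
```

```text
[ 552.42668472 -197.92624075   76.88717348] 0.6466309387591892
[(557.1, -198.6, 13.6, 'lsq', array([ 557.1, -198.5]), np.float64(12.8), 54), (556.9, -198.3, 36.2, 'lsq', array([ 556.9, -198.6]), np.float64(34.9), 151)]
clock 19.22 at [ 552.4 -197.9   76.9] shift mm [ 4.4  2.1 79.9] norm [0.0109 0.0052 0.1997] rows 2.0
```

View pics/w24.png

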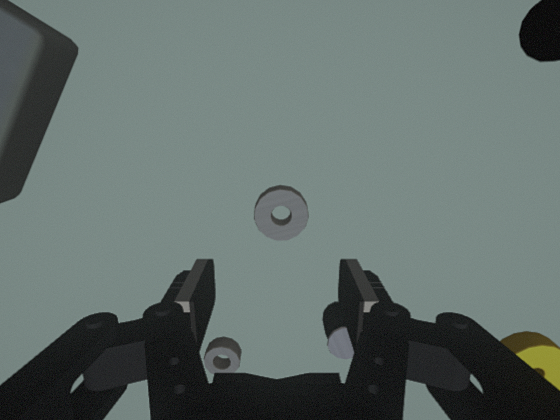

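Emit:
carry_out:
  increments:
    - [[0.0109,0.0052,0.1,0,0,0],[0.0109,0.0052,0.16,0,0,0],[0.0109,0.0052,0.195,0,0,0],[0.0109,0.0052,0.195,0,0,0],[0.0109,0.0052,0.195,0,0,0]]

```text
clock: 19.63
eef_pos: [559.9, -198.6, 2.2]
tcp_rot: [3.141, -0.001, 0.34]
contact_force: [0.7, 0.5, -0.1]
opening: 0.647
```

Run:
```python
from h import *
f=optics.grab_frame("wrist"); save(f["img"],"w25.png"); np.savez("w25.npz",**f)
s=sense(); print(s["eef_pos"],s["contact_force"],s["tcp_rot"]); o=fitdisc(f,[557,-198.5],14.4,R0=20); print(o)
go([o[-1][0],o[-1][1],-8.5])
```

```text
[ 560.43339427 -198.84952291    2.84459058] [0.06174508 0.15507723 0.10978059] [ 3.13992503e+00 -2.09030931e-03  3.40258629e-01]
[(557.6, -198.4, 13.1, 'lsq', array([ 557.6, -198.3]), np.float64(12.1), 81), (557.6, -198.7, 36.8, 'lsq', array([ 557.3, -198.5]), np.float64(35.3), 214)]
clock 19.68 at [ 560.4 -198.8    2.8] shift mm [-2.6 -1.1 11.3] norm [-0.0066 -0.0028  0.0283] rows 1.0
```

View pics/w25.png

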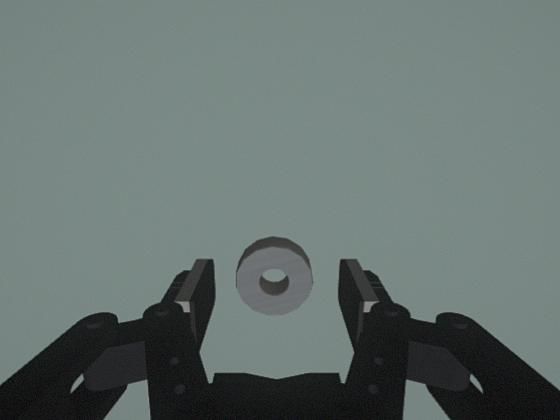

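Emit:
carry_out:
  increments:
    - [[-0.0066,-0.0025,0.026,0,0,0],[-0.0066,-0.0025,0.026,0,0,0],[-0.0066,-0.0025,0.026,0,0,0]]

```text
clock: 19.93
eef_pos: [556.0, -198.5, -9.1]
tcp_rot: [3.141, -0.0, 0.34]
contact_force: [0.5, -0.4, 0.3]
opening: 0.651
```

Emit:
carry_out:
  increments:
    - [[0,0,0,0,0,0],[0,0,0,0,0,0],[0,0,0,0,0,0],[0,0,0,0,0,0]]
  hand: 1
  squeeze: 40

```text
clock: 20.27
eef_pos: [556.4, -198.7, -8.7]
tcp_rot: [3.141, -0.0, 0.34]
contact_force: [-1.3, 0.9, 7.0]
opening: 0.404
```

Emit:
carry_out:
  increments:
    - [[0,0,-0.01,0,0,0],[0,0,-0.05,0,0,0],[0,0,-0.15,0,0,0],[0,0,-0.25,0,0,0],[0,0,-0.35,0,0,0]]

```text
clock: 20.68
eef_pos: [555.4, -198.4, 131.9]
tcp_rot: [-3.141, 0.001, 0.34]
contact_force: [0.3, -1.2, -1.3]
opening: 0.402
```

Run:
```python
from h import *
s=sense();print(s["contact_force"],s["opening"])
go([497,-41,210])
```

```text
[ 0.27506154 -1.17890818 -1.33048871] 0.40219755923188816
clock 20.68 at [ 555.4 -198.4  131.9] shift mm [  -2.7 -167.9  -78. ] norm [-0.0068 -0.4197 -0.1949] rows 5.0
```

Emit:
carry_out:
  increments:
    - [[0,-0.02,-0.1,0,0,0],[-0.002,-0.1,-0.19,0,0,0],[-0.007,-0.2,-0.195,0,0,0],[-0.007,-0.3,-0.195,0,0,0],[-0.007,-0.42,-0.195,0,0,0]]

```text
clock: 21.1
eef_pos: [499.6, -47.5, 209.9]
tcp_rot: [3.141, -0.002, 0.338]
contact_force: [0.5, -0.1, -1.6]
opening: 0.407
```

Emit:
carry_out:
  increments:
    - [[0,0,0,0,0,0],[0,0,0,0,0,0]]

```text
clock: 21.27
eef_pos: [499.3, -46.8, 209.1]
tcp_rot: [3.141, -0.001, 0.343]
contact_force: [-1.2, 0.0, -0.0]
opening: 0.405
```

```bash
python3 meas.py w26 36
```

```text
21.3167 [500.  -47.9 209. ] [ 0.13  0.2  -1.39]
pan z 118.54 spindle n 958 top z [154.  173.3]
 pan circ [565.4 -19.6] 57.9 [565.3 -19.7] 58.8
 pan circ [565.9 -19.7] 98.6 [565.8 -19.7] 99.5
 spindle top mean [565.8 -19.8 172.1]
  sp circ [565.8 -19.8] 9.0 [565.9 -19.8] 9.6
  px 270.2 108.9
held top z tool -23.1 tilt(x,y) [ 0.005 -0.005]
 held circ w [500.1 -46.7] tool [ 0.4 -1.1] 13.0 encl [499.7 -46.8] 14.0 96
 held circ w [500.2 -47.7] tool [ 0.2 -0.1] 35.2 encl [499.9 -49. ] 39.5 297
```

View pics/w26.png

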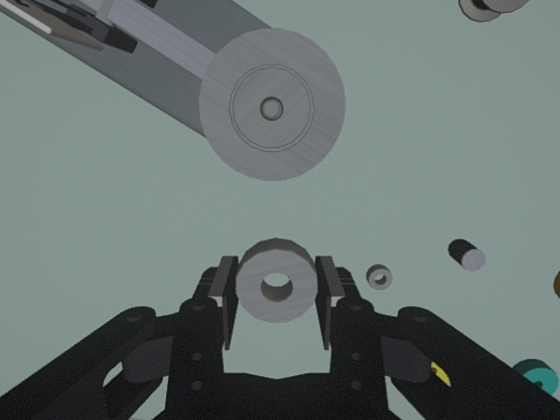

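Emit:
carry_out:
  increments:
    - [[0.09,-0.006,0,0,0,0],[0.1805,-0.012,0,0,0,0],[0.1805,-0.012,0.03,0,0,0],[0.1805,-0.012,0.06,0,0,0],[0.1805,-0.012,0.06,0,0,0]]

```text
clock: 21.73
eef_pos: [564.6, -20.9, 181.3]
tcp_rot: [-3.14, 0.005, 0.339]
contact_force: [-1.3, -0.5, -1.3]
opening: 0.4
```

Emit:
carry_out:
  increments:
    - [[0,0,0,0,0,0],[0,0,0,0,0,0]]

```text
clock: 21.9
eef_pos: [565.7, -20.8, 184.3]
tcp_rot: [-3.141, 0.001, 0.339]
contact_force: [0.7, 0.5, -0.9]
opening: 0.405
```

```bash
python3 meas.py w27 36
```

```text
21.95 [566.1 -20.6 184.8] [-0.42  0.46 -0.71]
pan z 118.65 spindle n 397 top z [154.  160.8]
 pan circ [569.3 -18.4] 83.6 [566.3 -19.5] 99.7
 spindle top mean [569.9 -17.9 160. ]
  sp circ [568.7 -18.5] 6.4 [568.8 -18.5] 8.8
  px 273.7 235.8
held top z tool -22.5 tilt(x,y) [0.006 0.001]
 held circ w [566.7 -20.6] tool [0.6 0.2] 12.7 encl [566.7 -20.7] 13.4 86
 held circ w [566.4 -20.7] tool [0.3 0.1] 34.8 encl [566.6 -20.7] 36.2 241
```

Emit:
carry_out:
  increments:
    - [[-0.0005,-0.0025,0.015,0,0,0],[-0.0005,-0.0025,0.03,0,0,0],[-0.0005,-0.0025,0.03,0,0,0],[-0.0005,-0.0025,0.03,0,0,0]]

```text
clock: 22.28
eef_pos: [565.5, -19.1, 172.1]
tcp_rot: [-3.141, 0.001, 0.34]
contact_force: [0.4, 0.7, -0.6]
opening: 0.404
```

```bash
python3 meas.py w28 36
```

```text
22.3333 [565.8 -19.  172.4] [ 0.79 -0.48 -0.53]
pan z 118.67 spindle n 251 top z [153.9 154.6]
 pan circ [569.3 -18.5] 83.7 [566.3 -19.6] 99.6
 spindle top mean [569.3 -14.7 154. ]
  sp circ [548.5 -23.9] 3.3 [548.9 -22.9] 2.5
  sp circ [551.8 -27.4] 1.5 [552.  -27.4] 2.1
  sp circ [562.9  -3.4] 3.3 [562.  -3.] 3.1
  sp circ [566.5  -3.9] 2.0 [566.5  -3.8] 3.3
  sp circ [570.7  -5.7] 1.8 [570.8  -5.7] 2.9
  sp circ [574.4 -10.6] 1.2 [574.3 -10.6] 1.7
  sp circ [580.8 -24.2] 1.5 [580.8 -24.3] 2.0
  px 270.6 239.6
held top z tool -22.7 tilt(x,y) [ 0.009 -0.001]
 held circ w [566.5 -18.9] tool [0.7 0.1] 12.8 encl [566.5 -18.8] 13.8 87
 held circ w [566.3 -19. ] tool [0.4 0.1] 34.9 encl [566.2 -18.8] 36.0 242
```

View pics/w28.png

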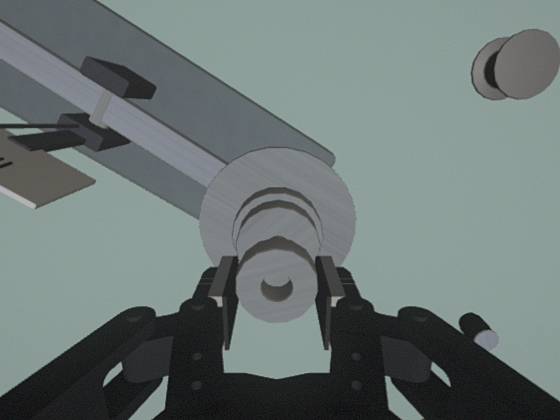

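Emit:
carry_out:
  increments:
    - [[-0.0015,0.0016,0.01,0,0,0],[-0.0015,0.0016,0.018,0,0,0],[-0.0015,0.0016,0.026,0,0,0],[-0.0015,0.0016,0.036,0,0,0],[-0.0015,0.0016,0.045,0,0,0]]

```text
clock: 22.75
eef_pos: [565.6, -19.9, 154.0]
tcp_rot: [-3.142, 0.0, 0.34]
contact_force: [0.1, 0.1, -1.3]
opening: 0.399
```

```bash
python3 meas.py w29 36
```

```text
22.8 [565.1 -19.8 153.3] [-0.42 -0.05 -2.36]
pan z 118.69 spindle n 5473 top z [176.7 177.9]
 pan circ [570.2 -18.1] 82.8 [566.5 -19.5] 99.4
 spindle top mean [566.2 -18.9 176.8]
  sp circ [568.8 -18.2] 1.3 [568.9 -18.2] 2.2
  sp circ [567.2 -19.5] 12.4 [567.1 -19.5] 13.2
  sp circ [566.3 -18.7] 35.0 [565.7 -17.7] 38.9
  px 274.5 284.8
held top z tool -23.6 tilt(x,y) [0.007 0.004]
 held circ w [566.4 -19.8] tool [1.2 0.3] 12.9 encl [566.2 -19.8] 13.9 95
 held circ w [565.9 -19.2] tool [ 0.9 -0.4] 35.5 encl [565.1 -18.1] 39.4 301
```

View pics/w29.png

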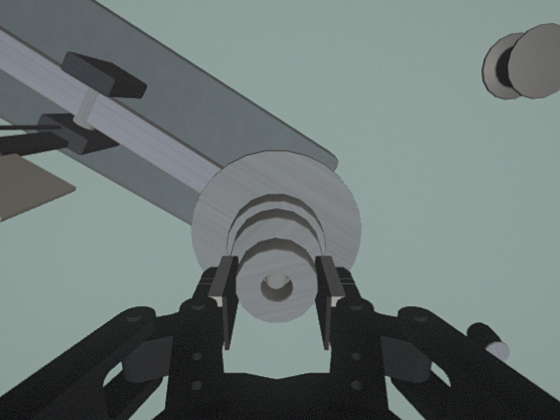

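Threaded: spindle inside the bore at (275,281), pan undisturbed. I lower it onto the stack.

Emit:
carry_out:
  increments:
    - [[0,0,0.012,0,0,0],[0,0,0.022,0,0,0],[0,0,0.032,0,0,0],[0,0,0.042,0,0,0],[0,0,0.05,0,0,0]]

```text
clock: 23.22
eef_pos: [565.6, -19.9, 134.0]
tcp_rot: [3.141, 0.0, 0.34]
contact_force: [-0.7, -1.1, 1.1]
opening: 0.408
```

```bash
python3 force.py 10; python3 meas.py w30 36|head -4
```

```text
F [-0.24  0.27 -0.39] sd [0.52 0.36 1.06] eef [565.5 -19.8 134.3] 23.7167
23.7667 [565.7 -19.8 134.6] [-0.27  0.46 -0.9 ]
pan z 109.14 spindle n 5525 top z [157.6 163.1]
 pan circ [569.9 -18.8] 83.2 [566.4 -20. ] 99.3
 spindle top mean [565.2 -14.  163.1]
```

Emit:
carry_out:
  increments:
    - [[0,0,0,0,0,0],[0,0,0,0,0,0],[0,0,0,0,0,0],[0,0,0,0,0,0],[0,0,0,0,0,0]]
  hand: 0.35

```text
clock: 24.18
eef_pos: [565.7, -19.9, 134.5]
tcp_rot: [3.142, -0.0, 0.34]
contact_force: [0.3, 0.7, -0.3]
opening: 0.65
```

```bash
python3 meas.py w31 36
```

```text
24.2333 [565.7 -19.9 134.5] [-0.4   0.68  0.48]
pan z 105.96 spindle n 4978 top z [154.4 158.5]
 pan circ [566.2 -20.1] 86.2 [566.1 -20.1] 99.7
 spindle top mean [566.5 -19.7 155.7]
  sp circ [554.9 -21.9] 2.6 [554.9 -21.9] 3.4
  sp circ [554.3 -15.5] 1.9 [554.3 -15.5] 2.2
  sp circ [559.3 -27.6] 1.5 [559.3 -27.6] 1.8
  sp circ [560.8 -30.1] 1.5 [560.7 -30.2] 1.8
  sp circ [557.4 -21.5] 3.4 [557.6 -21.4] 5.1
  sp circ [557.2 -18.4] 1.5 [557.2 -18.4] 1.7
  sp circ [562.2 -30.9] 1.5 [562.3 -31. ] 1.9
  sp circ [563.8 -33.7] 1.5 [563.8 -33.8] 2.0
  sp circ [559.4 -25.5] 3.4 [559.5 -25.4] 4.8
  sp circ [562.4 -29.3] 2.2 [562.5 -29.3] 2.7
  sp circ [562.1 -26.8] 1.4 [562.1 -26.8] 1.5
  sp circ [560. -21.] 1.5 [560. -21.] 1.8
  sp circ [564.5 -31.9] 1.5 [564.5 -31.9] 1.7
  sp circ [557.2 -15.7] 3.1 [557.3 -15.9] 4.2
  sp circ [561.1 -22.8] 2.8 [560.9 -22.7] 3.9
  sp circ [556.7 -10.4] 1.8 [556.7 -10.3] 2.4
  sp circ [563.5 -29.5] 3.4 [563.5 -29.4] 4.8
  sp circ [565.8 -28.9] 1.8 [565.9 -29. ] 2.2
  sp circ [568.  -33.9] 1.8 [567.9 -34. ] 2.8
  sp circ [561.9 -15.4] 1.0 [561.9 -15.4] 1.3
  
[... 1567 characters left out ...]
circ [576.9 -13. ] 1.4 [576.8 -12.9] 1.7
  sp circ [579.1 -21.1] 2.8 [579.  -21.1] 3.9
  sp circ [577.8 -13.9] 1.5 [577.8 -13.9] 1.8
  sp circ [580.8 -19.7] 2.4 [580.8 -19.5] 2.9
  sp circ [581.1 -17.9] 1.3 [581.1 -17.9] 1.8
  sp circ [576.5 -10.8] 3.6 [576.8 -11. ] 5.4
  sp circ [582.5 -18.8] 1.6 [582.6 -18.8] 2.2
  sp circ [580.  -10.4] 1.9 [580.1 -10.4] 2.3
  sp circ [567.5 -19. ] 29.0 [567.8 -19.3] 33.5
  px 276.3 283.0
held top z tool -20.0 tilt(x,y) [ 0.004 -0.001]
 held circ w [563.4 -21.4] tool [-2.6  0.7] 8.7 encl [563.2 -21.6] 10.5 69
 held circ w [566.4 -19.9] tool [0.7 0.2] 11.8 encl [566.2 -19.8] 14.0 107
 held circ w [566.3 -19.8] tool [0.6 0.2] 34.6 encl [566.5 -19.8] 36.1 241
```

View pics/w31.png

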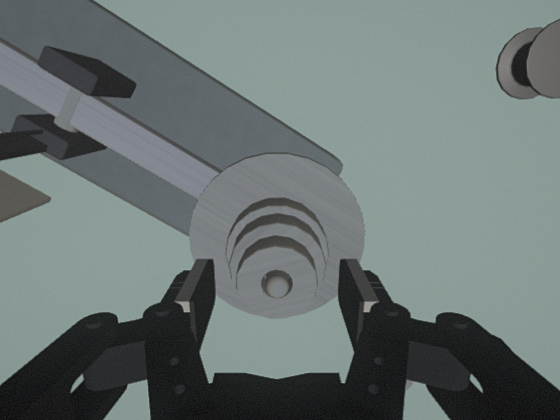

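Released and the pan is settling near 105 mm. Retract straight up, then check.

Emit:
carry_out:
  increments:
    - [[0,0,-0.05,0,0,0],[0,0,-0.13,0,0,0],[0,0,-0.22,0,0,0],[0,0,-0.25,0,0,0],[-0.15,0.06,-0.25,0,0,0]]

```text
clock: 24.65
eef_pos: [540.6, -45.3, 238.7]
tcp_rot: [3.139, -0.01, 0.342]
contact_force: [0.1, -0.6, 1.0]
opening: 0.652
```

Emit:
carry_out:
  increments:
    - [[-0.1,0.1,0,0,0,0],[-0.1,0.1,0,0,0,0],[-0.1,0.1,0,0,0,0],[-0.1,0.1,0,0,0,0],[-0.1,0.1,0,0,0,0]]

```text
clock: 25.07
eef_pos: [510.3, -98.0, 234.4]
tcp_rot: [-3.141, -0.0, 0.339]
contact_force: [0.1, 0.3, -0.1]
opening: 0.651
```

```bash
python3 meas.py w32 36|head -6
python3 - <<'E'
from h import *
f=optics.grab_frame("scene"); save(f["img"],"s3.png",1.4); P=cloud(f)
f2=optics.grab_frame("top"); P2=cloud(f2); save(f2["img"],"t3.png",1.4)
for P_ in (P,P2):
    for c in ((566,-20),(624,255)):
        d=np.hypot(P_[...,0]-c[0],P_[...,1]-c[1]); m=(d<47)&(d>32)&(P_[...,2]>80)&(P_[...,2]<130); print(c,np.median(P_[...,2][m]).round(1),m.sum())
crop=f["img"][165:270,250:400]; save(crop,"s3c.png",5); print(sense()["clock"],sense()["eef_pos"])
E
```

```text
25.1167 [510.5 -97.7 234.4] [0.17 0.28 0.8 ]
pan z 104.77 spindle n 2409 top z [153.4 157.6]
 pan circ [564.7 -17.4] 58.5 [564.4 -17.4] 61.0
 pan circ [565.8 -20.5] 98.5 [565.8 -20.5] 99.6
 spindle top mean [565.8 -20.3 154.8]
  sp circ [556.1 -26.8] 2.9 [556.1 -26.8] 3.8
(566, -20) 105.6 387
(624, 255) 106.3 298
(566, -20) 103.4 481
(624, 255) 104.6 359
25.2167 [510.38940331 -97.56441317 234.26474352]Traceback (most recent call last):
  File "meas.py", line 34, in <module>
    print(s["clock"],s["eef_pos"].round(1),s["contact_force"].round(2)); pan(f,P); held(f,P,s,float(sys.argv[2]))
                                                                                   ~~~~^^^^^^^^^^^^^^^^^^^^^^^^^^
  File "meas.py", line 27, in held
    t=T[m]; zt=np.percentile(t[:,2],10); m2=m&(np.abs(T[...,2]-zt)<3);
               ~~~~~~~~~~~~~^^^^^^^^^^^
    return _quantile_unchecked(
        a, q, axis, out, overwrite_input, method, keepdims, weights)
    return _ureduce(a,
                    func=_quantile_ureduce_func,
    ...<5 lines>...
                    overwrite_input=overwrite_input,
                    method=method)
    r = func(a, **kwargs)
    result = _quantile(arr,
                       quantiles=q,
    ...<2 lines>...
                       out=out,
                       weights=wgt)
    slices_having_nans = np.isnan(arr[-1, ...])
                                  ~~~^^^^^^^^^
IndexError: index -1 is out of bounds for axis 0 with size 0
```

View pics/s3c.png

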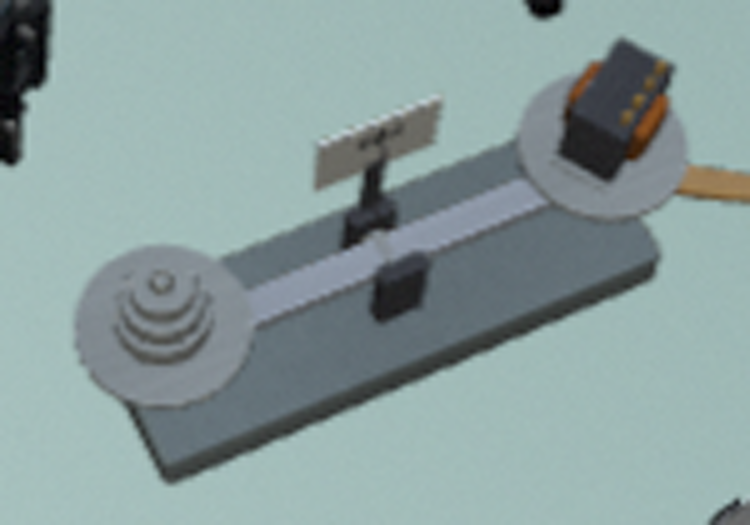

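View pics/s3.png

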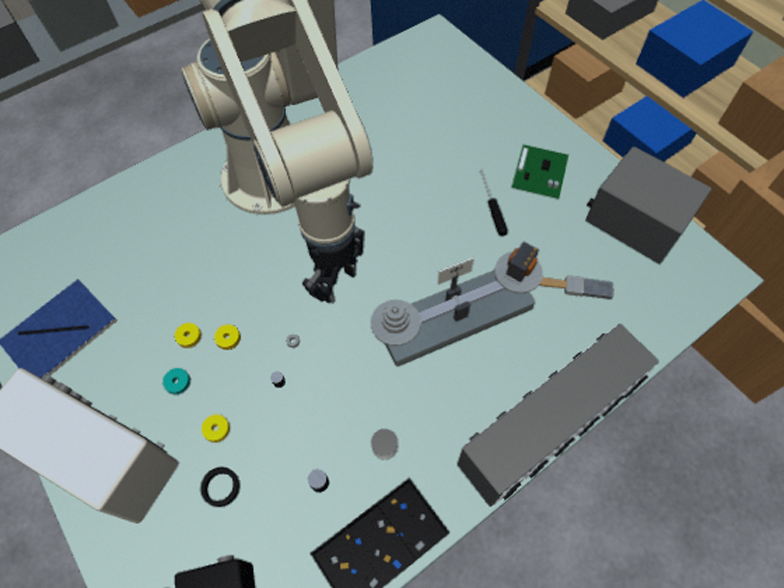

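View pics/w32.png

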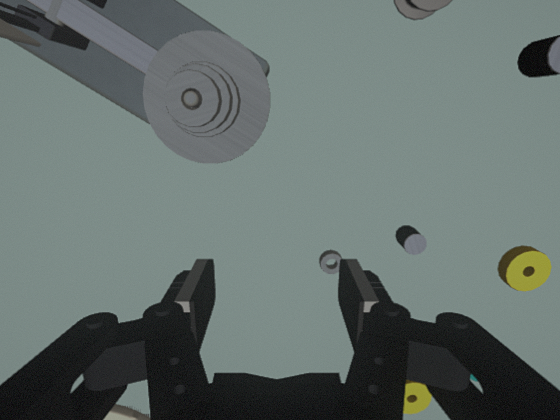

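The scene shows the three discs stacked on the spindle at (396,317), pans level (105.6 and 106.3 mm, pointer mid-scale), the transformer on its pan, the w50 flat on the bench and the bystanders in place. One short wait, then I hand in.

Emit:
carry_out:
  increments:
    - [[0,0,0,0,0,0],[0,0,0,0,0,0],[0,0,0,0,0,0],[0,0,0,0,0,0],[0,0,0,0,0,0]]

```text
clock: 25.63
eef_pos: [510.0, -98.3, 234.4]
tcp_rot: [-3.142, 0.0, 0.34]
contact_force: [0.7, 0.4, 0.3]
opening: 0.649
```

Run:
```python
from h import *
f=optics.grab_frame("wrist"); P=cloud(f)
d=np.hypot(P[...,0]-565.8,P[...,1]+20.5); z=P[...,2]
for a,b in ((32,46),(24,26),(19,22),(9,16)): print((a,b),np.median(z[(d>a)&(d<b)&(z>80)]).round(1))
print(fitdisc(f,[565.8,-20.5],153.8,R0=30)[-1:])
r.sign_off(); print(sense()["clock"])
```

```text
(32, 46) 104.6
(24, 26) 122.2
(19, 22) 139.0
(9, 16) 153.5
[(565.8, -20.8, 35.6, 'lsq', array([565.8, -20.8]), np.float64(34.7), 157)]
the job is handed in; nothing more can be done
the job is handed in; nothing more can be done
```

I threaded the w300, w200 and w100 onto the spindle of the weight pan, which balances the transformer at about 600 g. The w50 stays flat on the bench. I handed the job in about 25.7 s into the 72 s allowed.

- **Feel:** With the w300 lowered to near level, the force showed about 300 g still missing. With the w200 added it showed about 105 g, and after I let go the raised pan read 97–102 g missing.
- **Last checks:**
  - The weight pan rests at 104.6 mm, against 105 mm when level, which is within about 5 g.
  - The disc tops sit at 122.2, 139.0 and 153.5 mm, as they should when stacked flat, and the top disc is centred on the spindle to about 0.3 mm.
  - The arm is clear of everything, and the transformer and bystanders looked unmoved in the last scene picture.
- **Disagreements:**
  - The cameras placed the fingertips about 14–22 mm behind the reported TCP, depending on the opening, not 22 mm ahead as the text says. I used the camera values.
  - The force reading showed 0.5–1 N of noise, so I averaged it.
  - The top camera put the weight pan about 1 to 2 mm lower than the other cameras, roughly within its calibration.

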